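# Put the cordless screwdriver away in the bench drawer

### The arm

A 6-joint arm with a two-finger parallel gripper is mounted at the origin on the work surface. World frame = base frame: x ahead of the robot, y to its left, z up, the work surface at z = 0. Lengths are in mm, angles in rad, forces in N, time in s.
With the tool pointing down it reaches from about 350 to 875 mm from the base axis. Payload 4.2 kg.
Tool frame: the origin (TCP) lies on the centre line of the jaws, within the pads' length; the fingertips stand 22 mm ahead of it and the grasp point (between the pads) lies 3 mm ahead of it (arm.nose_length is the distance from the TCP to the fingertips, in mm); z points along the fingers, x is the direction in which the jaws open and shut, and the axes are right-handed (so a half turn about z gives the same grasp; the last joint's range is limited). The gripper opens to 85 mm and grips with 20 to 120 N. Pads are 22 mm wide; open, the fingers measure 114 mm over their backs; the gripper's body (76 mm by 85 mm) begins 54 mm behind the grasp point. The pads swing forward as they close: fully open they stand 13 mm farther back than shut.
Start: joints at [1.547, 0.385, 0.008, 0, -1.194, -0.259], TCP at [174.371, 600.162, 253.312] pointing down, gripper open.
Joint ranges: [-3.14, 3.14], [-1.21, 2.06], [-1.07, 1.41], [-3.16, 2.05], [-2.99, -0.16], [-3.1, 3.1]. Speed limits (rad/s): [2.79, 2.79, 3.14, 3.14, 3.14, 3.14].

### API

Orientations are given as a unit quaternion [x, y, z, w].
In Python, from bench import telemetry, get_image, workorder, nets, arm gives the robot as it stands.
- The arm moves only by the tool apply_moves, never from a script. Its argument "steps" is a list of rows, each an object with "hand": the opening, from 0 (shut) to 1 (fully open); "xyz": the shift along the tool's x, y, z in cm, a list of three; "delta_rot": the turn, a rotation vector about the tool's x, y, z in rad, a list of three. In form: [{"hand": hand, "xyz": [x, y, z], "delta_rot": [wx, wy, wz]}, ...]. A call has 1 to 12 rows; each row is the pose to reach, as a shift and turn from the pose commanded when the call began, along the tool's axes at that moment; what a row does not reach only later rows make up. A row lasts 1/12 s, in which the tool goes at most 41.7 mm and 7.16 degrees, less where a joint would pass 70% of its speed; a pose out of reach is approached as far as the arm can. A call with a gripper value outside its range is refused whole. The fingers move at their own pace and stop on an object; the grip force is fixed at half the most. Time passes only in rows, so rows that repeat a pose let the fingers close. It gives the time, the measured TCP pose, the force and the opening at its end, in the units of the state.
- telemetry.read_state(): the state, without advancing time (a new reading comes with each control period).
- get_image(name): name is "side" or "top" or "wrist"; returns a dict with "frame" (420x560x3 uint8, blue, green, red), "fx", "fy", "cx", "cy" (pixels), "origin" and "orientation" of the camera in the world. Camera axes: x right, y down, z forward; pixel columns grow to the right and rows downward; lengths in mm; the calibration is good to about 2 mm. A picture is of the moment at which its call begins. There is no depth.
- workorder.job_done(): hands the job in, once; it reports no verdict.
Trained networks look in a picture, given as the dict that the camera call returned (one of the last four; its "shot" number tells which), for a name from the list of things; names that differ only in an ending like _2 or _b are one class to them, and where a whole thing is asked for, a point or a joint stands for the part that bears it (a point fixed in the world has none). Each returns a list of dicts, best first, with "confidence" (0 to 1); they miss things now and then, are a little off and sometimes report something else, mostly with a low value. They report only what shows in the picture. A call takes as long as a camera call.
- nets.recognise(picture, label): "xyz" ([x, y, z] in mm, in world coordinates, good to about 4 mm: the middle of the surface that is visible of it).
- nets.outline_of(picture, label): "pixels" (420x560 bool, what is visible of it).
- nets.pinpoint(picture, label): "xyz" ([x, y, z] in mm, in world coordinates, good to about 4 mm: a listed point, or the origin of a listed thing).
The state is a dict: "clock": time; "joints": joint angles; "joint_vel": joint speeds; "joint_efforts": joint torques, N m; "position": TCP position; "ee_rot": TCP orientation; "contact_force": force on the tool from outside, world axes, zero at the start; "wrist_torque": the same for the moment, N m; "gripper_width": finger opening in mm.
Only numpy, scipy, OpenCV 4.12 (cv2) and the standard library are available. Lean on these libraries where they do the work, as an engineer would, in place of code of your own. Each camera call takes 0.05 s, during which the arm holds its last target.

### The job

Draw the pen-type screwdriver straight out of its sloping sleeve, so carefully along the sleeve that the light stand neither tips nor is dragged along. Set it down flat inside the open drawer without dropping it, then push the drawer fully shut without slamming it. Leave the battery, wheel and bottle alone.

Things in the scene. Friction and masses are not known exactly. Their poses are not given: they have to be found in the camera images.
- driver: Grey pen-type screwdriver, 0.18 kg, starting in the stand's sleeve, shoulder on the mouth, handle sloping up 30 degrees; about 2 mm loose all round, held by gravity alone. x axis: from bit to handle end; y level. Origin: on the axis, at the shoulder. Handle: 28 x 28 mm square rod, flat sides, x 0 to 110 mm. Steel nose: 16 mm diameter, x 0 to -60; bit: 7 mm diameter, x -60 to -90.
- driver_grip (a point): Point on the screwdriver's axis in the middle of its handle, 50 mm above the shoulder, near its centre of mass. Axes as driver.
- driver_tip (a point): Free end of the screwdriver's bit, on its axis, 90 mm from the shoulder. Axes as driver.
- stand: Light loose stand, 0.13 kg: black plate 145 x 76 x 6 mm with an aluminium sleeve (29 mm diameter, 70 mm long) whose axis rises along (cos 30, 0, sin 30 deg) in this frame (z up). x points away from the robot, up to 40 deg to either side. Origin: plate underside, below the handle's middle; plate from x -118 to 27 mm. The screwdriver is clear after 90 mm along the axis.
- sleeve_mouth (a point): Centre of the sleeve's upper mouth, 72 mm above the bench, 43 mm behind the stand's origin. Axes as stand.
- unit: White low drawer unit fixed on the bench, 180 deep x 270 wide x 70 mm high. Origin under the middle of its front face, which looks along its -x (towards the robot); y along its width, z up. The unit fills x 0 to 180 mm; its flat top covers the part of the drawer that is not pulled out.
- drawer (a joint): How far the drawer is out of the unit, in m, along the unit's -x: 0 fully shut, 0.14 fully out; starts about 0.12 to 0.14. It slides with about 1.5 N of friction, stays where left, and stops at 0.
- drawer_floor (a point): Point on the drawer's inner floor, 12 mm above the bench, mid-width, 55 mm behind the front panel's inner face; moves with the drawer. Axes as unit. Inside, the floor runs from x -55 to 101 mm and y -120 to 120 mm; side walls rise 38 mm, the front panel 52 mm above it. Only the part ahead of the unit's front face is open above.
- drawer_front (a point): Middle of the grey drawer front's outer face, 35 mm above the bench; axes as unit. Panel: 12 mm thick, 268 mm wide, from 6 to 64 mm above the bench. A finger ledge 90 mm wide sticks out 12 mm at 52 to 60 mm above the bench, mid-width. When shut, this face is 12 mm ahead of the unit's front.
- battery: Bystander: black block battery, 66 x 90 x 100 mm, upright. Origin under its centre.
- wheel: Bystander: black rover wheel with yellow hub, 67 mm diameter, 26 mm thick, lying flat between the robot and the work. Origin under its centre.
- bottle: Bystander: clear bottle, 64 mm diameter, 190 mm tall, upright. Origin under its centre.

How it is judged (in metres and radians):
On the way, in this order (a step that is already met when the one before it is completed fails the run):
1. the screwdriver is fully drawn out of the sleeve and the stand stands upright (distance between driver and sleeve_mouth above 0.095 m and angle between stand's own z axis and vertical below 0.1 rad and contact force between driver and stand below 0.05 N), for 0.1 s.
2. the screwdriver lies flat in the still open drawer, released (x of driver in the frame of drawer_floor between -0.045 and 0.09 m and y of driver in the frame of drawer_floor between -0.1 and 0.1 m and x of driver_tip in the frame of drawer_floor between -0.055 and 0.105 m and height (world z) of driver below 0.034 m and height (world z) of driver_tip below 0.04 m and not (angle between driver's own x axis and vertical below 1.4 rad) and angle between driver's own x axis and vertical below 1.74 rad and value of joint drawer above 0.08 m and contact force between the fingers and driver below 0.05 N), for 0.1 s.
At the end, for the whole second after the job is handed in: The drawer is shut to within 8 mm; the screwdriver lies flat (within 10 degrees of level) and at rest on the drawer's floor, wholly inside; the stand stands upright on the bench within 30 mm of where it was (value of joint drawer below 0.008 m and x of driver in the frame of drawer_floor between -0.045 and 0.09 m and y of driver in the frame of drawer_floor between -0.1 and 0.1 m and x of driver_tip in the frame of drawer_floor between -0.055 and 0.105 m and height (world z) of driver below 0.034 m and height (world z) of driver_tip below 0.04 m and not (angle between driver's own x axis and vertical below 1.4 rad) and angle between driver's own x axis and vertical below 1.74 rad and linear speed of each of driver, stand below 0.02 m/s and angle between stand's own z axis and vertical below 0.05 rad and distance of stand from where it was at the start of the episode below 0.03 m); the robot touches nothing.
It fails at once if the stand tips by more than 0.15 rad (about 9 degrees) (angle between stand's own z axis and vertical above 0.15 rad).
It fails at once if the stand is moved more than 30 mm (distance of stand from where it was at the start of the episode above 0.03 m).
It fails at once if the screwdriver is dropped (moves faster than 0.7 m/s with no finger on it) (contact force between the fingers and driver below 0.02 N and linear speed of driver above 0.7 m/s).
It fails at once if the drawer is slammed (closes faster than 0.5 m/s) (velocity of joint drawer below -0.5 m/s).
It fails at once if the battery, wheel or bottle is moved more than 30 mm (distance of any of battery, wheel, bottle from where it was at the start of the episode above 0.03 m).
It also fails if it takes over 58 s, if anything falls off the work surface, if the arm or the gripper's body presses on something with over 40 N, if the wrist force passes 120 N, or if a joint passes its speed limit or range.

## Working session

There is one attempt and no reset: what is moved stays moved. The work goes in short steps, Python scripts to look and compute and a tool call to move; the robot and the scene stay as the last step left them, time stands still between calls to the robot, and variables do not carry over. Pictures are saved under pics/ and viewed, and the job is handed in when it is done.

Besides the shell and the picture viewer there is one more tool, called after "Emit:" as name([rows], argument=value, ...), one row to a line, values as JSON. apply_moves: Moves the arm, as the interface text tells. Its arguments: {"type":"object","properties":{"steps":{"type":"array"}},"required":["steps"]}

```bash
mkdir -p pics; ls; python3 - <<'E'
from bench import telemetry, get_image, workorder, nets, arm
import cv2
print(telemetry.read_state()); print([a for a in dir(arm) if a[0]!='_'])
for n in ["side","top","wrist"]:
    p=get_image(n); cv2.imwrite(f"pics/{n}0.png",p["frame"])
    print(n,{k:v for k,v in p.items() if k!="frame"})
    for l in ["driver","driver_grip","driver_tip","stand","sleeve_mouth","unit","drawer_floor","drawer_front","battery","wheel","bottle"]:
        r=nets.pinpoint(p,l); print(l,[(x["xyz"],round(x["confidence"],2)) for x in r[:2]])
E
```

```text
pics
{'clock': 0.0, 'joints': array([ 1.54656385e+00,  3.85540791e-01,  6.63505423e-03, -4.79795802e-04,
       -1.19397934e+00, -2.58620821e-01]), 'joint_vel': array([-2.55555995e-04, -1.37233097e-03,  6.51152559e-04, -3.51987064e-05,
       -2.86470887e-06,  6.20365888e-04]), 'joint_efforts': array([-1.69181008e-04, -3.92284226e+01,  1.88399863e+01,  4.18613836e+00,
       -4.60464129e-03,  3.92664077e-06]), 'position': array([174.25815524, 599.66771339, 252.2374975 ]), 'ee_rot': array([-6.00305133e-01,  7.99770346e-01, -6.81615999e-04, -8.22090582e-04]), 'contact_force': array([ 0.10882259, -0.47640747,  0.86464706]), 'wrist_torque': array([0.02093297, 0.01968522, 0.01580658]), 'gripper_width': 85.52853709369437}
['IKError', 'nose_length']
side {'fx': 445.6326343349443, 'fy': 445.6326343349443, 'cx': 278.9256870476845, 'cy': 205.63020613578234, 'origin': array([ 442.6250202 , -771.58247196,  995.26061692]), 'orientation': array([ 0.93704496, -0.05782022,  0.01858874, -0.34388665]), 'shot': 1}
driver [([551.9, -186.2, 72.5], 0.8), ([503.2, 171.4, 14.8], 0.35)]
driver_grip [([585.2,
[... 990 characters left out ...]
.3], 0.58)]
unit [([575.1, 169.5, 4.6], 0.85)]
drawer_floor [([501.6, 169.7, 12.7], 0.81)]
drawer_front [([433.4, 172.8, 33.8], 0.66)]
battery [([548.1, 520.9, -3.9], 0.81), ([552.6, -188.1, 69.6], 0.51)]
wheel [([356.0, 1.3, -0.1], 0.7)]
bottle [([435.3, 172.6, 35.0], 0.68), ([553.3, -474.3, -4.6], 0.61)]
wrist {'fx': 330.46261161850464, 'fy': 330.46261161850464, 'cx': 277.50821654954984, 'cy': 207.84403843628775, 'origin': array([252.15365708, 576.74649057, 374.69837474]), 'orientation': array([-0.59300727,  0.7892974 ,  0.12708782, -0.09592016]), 'shot': 3}
driver []
driver_grip []
driver_tip []
stand []
sleeve_mouth []
unit []
drawer_floor []
drawer_front []
battery []
wheel []
bottle []
```

View pics/side0.png

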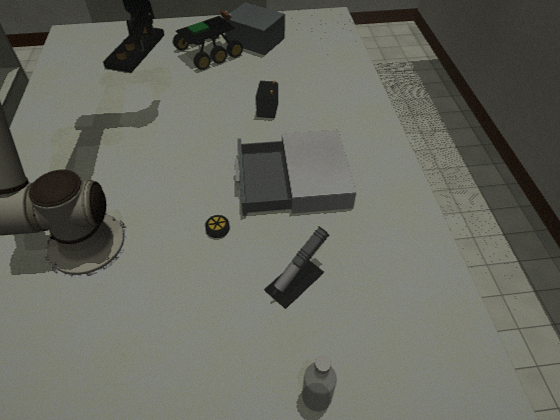

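View pics/top0.png

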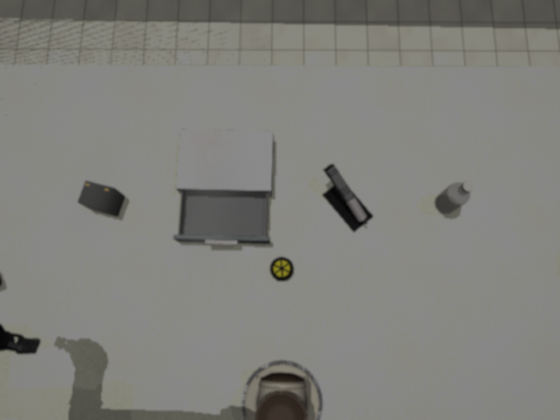

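The side view shows the stand at about (295,275) with the handle sloping up to (320,232). The open drawer is at (263,175) and the wheel at (217,226). I'll move the arm to a viewpoint near the stand in grasp orientation.

```bash
cat > h.py <<'E'
import numpy as np, cv2, json
from scipy.spatial.transform import Rotation as R
from bench import telemetry, get_image, workorder, nets, arm
def cur():
    s=telemetry.read_state(); return np.array(s["position"]),R.from_quat(s["ee_rot"]),s
def axes(psi,el):
    c,s=np.cos(psi),np.sin(psi); a=np.array([np.cos(el)*c,np.cos(el)*s,np.sin(el)])
    x=np.array([-s,c,0]); z=np.cross(x,a); return R.from_matrix(np.c_[x,a,z])
def rel(p,r,p0=None,r0=None):
    a,b,_=cur(); p0=a if p0 is None else p0; r0=b if r0 is None else r0
    print("xyz cm",np.round(r0.inv().apply(np.array(p)-p0)/10,2),"rot",np.round((r0.inv()*r).as_rotvec(),4))
def cam(p):
    return R.from_quat(p["orientation"]),np.array(p["origin"])
def proj(p,X):
    r,o=cam(p); c=r.inv().apply(np.atleast_2d(X)-o); return np.c_[p["fx"]*c[:,0]/c[:,2]+p["cx"],p["fy"]*c[:,1]/c[:,2]+p["cy"]]
E
python3 - <<'E'
from h import *
psi=np.radians(40); r=axes(psi,np.pi/6); 
rel([400,150,270],r)
g=np.array([586,-157,95.]); rel(g-r.as_matrix()[:,2]*130,r)
print(g-r.as_matrix()[:,2]*130)
E
```

```text
xyz cm [ 36.93 -34.23  -1.67] rot [-0.3009 -0.5633  2.1021]
xyz cm [ 66.62 -57.04   4.58] rot [-0.3009 -0.5633  2.1021]
[ 536.2071112  -198.78119463  207.58330249]
```

Emit:
apply_moves([
  {"hand": 1, "xyz": [3, -2.8, 0], "delta_rot": [-0.015, -0.03, 0.11]},
  {"hand": 1, "xyz": [6, -5.7, 0], "delta_rot": [-0.03, -0.06, 0.22]},
  {"hand": 1, "xyz": [9, -8.5, -0.2], "delta_rot": [-0.045, -0.085, 0.32]},
  {"hand": 1, "xyz": [12, -11.3, -0.5], "delta_rot": [-0.06, -0.115, 0.43]},
  {"hand": 1, "xyz": [15, -14, -0.7], "delta_rot": [-0.075, -0.145, 0.54]},
  {"hand": 1, "xyz": [18, -16.8, -0.9], "delta_rot": [-0.09, -0.17, 0.64]},
  {"hand": 1, "xyz": [21, -19.6, -1], "delta_rot": [-0.105, -0.2, 0.75]},
  {"hand": 1, "xyz": [24, -22.4, -1.2], "delta_rot": [-0.12, -0.23, 0.86]},
  {"hand": 1, "xyz": [27, -25.2, -1.3], "delta_rot": [-0.14, -0.26, 0.97]},
  {"hand": 1, "xyz": [30, -28, -1.5], "delta_rot": [-0.155, -0.29, 1.08]},
  {"hand": 1, "xyz": [33, -31, -1.6], "delta_rot": [-0.17, -0.32, 1.19]},
  {"hand": 1, "xyz": [36, -34, -1.7], "delta_rot": [-0.19, -0.35, 1.3]},
])

```text
clock: 2.8
position: [399.7, 159.1, 271.1]
ee_rot: [0.016, 0.982, 0.169, 0.078]
contact_force: [1.2, 0.0, -0.1]
gripper_width: 85.3
```

```bash
python3 - <<'E'
from h import *
print(cur()[0],cur()[2]["joints"])
psi=np.radians(40); r=axes(psi,np.pi/6); 
rel([536,-199,208],r)
E
```

```text
[399.7165081  159.06728037 271.14805601] [ 0.63346424 -0.08497601 -0.47959277 -0.22880429 -0.85615063 -0.54297172]
xyz cm [-14.57 -35.8   -3.74] rot [-0.1088 -0.2151  0.7971]
```

Emit:
apply_moves([
  {"hand": 1, "xyz": [-1.4, -3.4, 0], "delta_rot": [-0.011, -0.022, 0.08]},
  {"hand": 1, "xyz": [-2.8, -6.8, -0.3], "delta_rot": [-0.022, -0.043, 0.16]},
  {"hand": 1, "xyz": [-4.2, -10.2, -0.7], "delta_rot": [-0.033, -0.065, 0.24]},
  {"hand": 1, "xyz": [-5.6, -13.8, -1], "delta_rot": [-0.044, -0.086, 0.32]},
  {"hand": 1, "xyz": [-7, -17.2, -1.5], "delta_rot": [-0.055, -0.108, 0.4]},
  {"hand": 1, "xyz": [-8.5, -20.8, -2], "delta_rot": [-0.066, -0.13, 0.48]},
  {"hand": 1, "xyz": [-10, -24.3, -2.5], "delta_rot": [-0.077, -0.15, 0.56]},
  {"hand": 1, "xyz": [-11.4, -28, -3], "delta_rot": [-0.087, -0.172, 0.64]},
  {"hand": 1, "xyz": [-12.8, -31.5, -3.3], "delta_rot": [-0.098, -0.194, 0.72]},
  {"hand": 1, "xyz": [-14.6, -35.8, -3.7], "delta_rot": [-0.109, -0.215, 0.797]},
  {"hand": 1, "xyz": [-14.6, -35.8, -3.7], "delta_rot": [-0.109, -0.215, 0.797]},
  {"hand": 1, "xyz": [-14.6, -35.8, -3.7], "delta_rot": [-0.109, -0.215, 0.797]},
])

```text
clock: 3.8
position: [537.8, -198.9, 206.1]
ee_rot: [0.408, 0.876, 0.233, 0.108]
contact_force: [0.2, -0.1, -0.2]
gripper_width: 85.0
```

```bash
python3 - <<'E'
from h import *
print(cur()[0],cur()[2]["joints"])
for n in ["wrist","side","top"]:
    p=get_image(n); cv2.imwrite(f"pics/{n}1.png",p["frame"])
    np.save(f"{n}1.npy",p,allow_pickle=True)
    for l in ["driver","driver_grip","driver_tip","stand","sleeve_mouth"]:
        r=nets.pinpoint(p,l); print(n,l,[(x["xyz"],round(x["confidence"],2)) for x in r[:2]])
    o=nets.outline_of(p,"driver"); 
    if o: np.save(f"o_{n}.npy",o[0]["pixels"]); print(o[0]["pixels"].sum(),o[0]["confidence"])
E
```

```text
[ 537.81187994 -198.92800758  206.13948568] [-0.32206641  0.28200814 -0.16106416 -0.56155427 -0.91987252 -0.2503756 ]
wrist driver [([549.4, -184.8, 67.8], 0.61)]
wrist driver_grip [([582.3, -158.8, 88.5], 0.68)]
wrist driver_tip []
wrist stand [([588.2, -159.7, 2.4], 0.55)]
wrist sleeve_mouth [([545.5, -188.6, 76.1], 0.85), ([552.5, -186.8, 68.4], 0.63)]
5069 0.8
side driver [([551.7, -186.8, 68.0], 0.9), ([548.2, -192.7, 73.7], 0.62)]
side driver_grip [([585.6, -159.8, 87.7], 0.66)]
side driver_tip [([487.9, -244.1, 28.2], 0.57)]
side stand [([581.6, -162.3, -1.8], 0.83)]
side sleeve_mouth [([550.6, -188.2, 70.5], 0.74)]
513 0.7
top driver [([550.4, -187.4, 71.2], 0.57)]
top driver_grip [([586.5, -159.2, 93.3], 0.68)]
top driver_tip [([504.5, 173.5, 8.9], 0.52)]
top stand [([586.9, -164.0, -1.3], 0.76), ([551.9, -191.7, 69.9], 0.68)]
top sleeve_mouth []
297 0.72
```

View pics/wrist1.png

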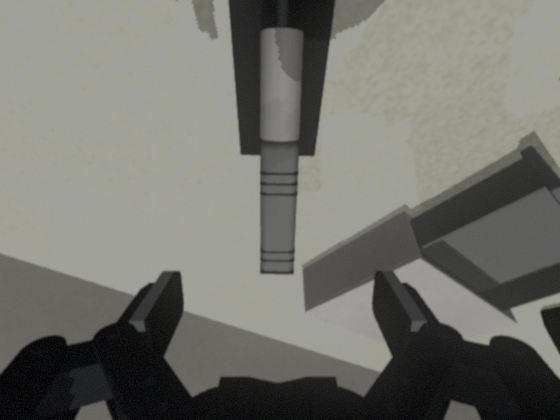

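The wrist view shows the sleeve at columns 260–302. The handle runs from its mouth at (280,142) to its end at (277,273), nearly aligned with the jaw centre.

```bash
python3 - <<'E'
from h import *
from scipy.optimize import least_squares
P={n:np.load(f"{n}1.npy",allow_pickle=True).item() for n in["wrist","side","top"]}
m=np.load("o_wrist.npy"); ys=np.where(m.any(1))[0]; print("rows",ys.min(),ys.max())
rows=[];
for y in range(ys.min()+5,ys.max()-4,5):
    x=np.where(m[y])[0]; rows.append((x.mean(),y,len(x)))
rows=np.array(rows); print(np.round(rows[::4],1))
obs={"s":[[551.9,-186.2,72.5],[550.1,-189,73.1],[549.4,-184.8,67.8],[551.7,-186.8,68],[550.4,-187.4,71.2],[548.4,-189.2,72.4],[549.7,-187.1,69.4],[550.6,-188.2,70.5]],
"g":[[585.2,-157,91.9],[587,-156.6,95.5],[582.3,-158.8,88.5],[585.6,-159.8,87.7],[586.5,-159.2,93.3]],
"t":[[488.6,-241.3,28],[487.9,-244.1,28.2]],"o":[[580.8,-162.3,0],[584.5,-162.3,0],[588.2,-159.7,0],[581.6,-162.3,0],[586.9,-164,0]]}
def model(q):
    x,y,ps=q; r=axes(ps,np.pi/6); a=r.as_matrix()[:,1]; s=np.array([x-43*np.cos(ps),y-43*np.sin(ps),72.]); return s,a
def res(q,w=1):
    s,a=model(q); z=np.array([q[0],q[1],0])
    e=[]
    for k,p in(("s",s),("g",s+50*a),("t",s-90*a),("o",z)):
        for v in obs[k]: e+=list((np.array(v)-p)/4)
    if w:
        pp=proj(P["wrist"],[s+5*a,s+105*a])
        d=pp[1]-pp[0]
        n=np.array([-d[1],d[0]])/np.linalg.norm(d); e+=list(((rows[:,:2]-pp[0])@n)/4)
    return np.array(e)
for w in(0,1):
    f=least_squares(res,[583,-162,.7],args=(w,)); s,a=model(f.x); print(w,f.x[:2],np.degrees(f.x[2]),f.cost,"shoulder",s,"grip",s+50*a)
    print(proj(P["wrist"],[s,s+110*a]),proj(P["side"],[s,s+110*a]))
q=f.x
# overlay
for n in P:
    im=P[n]["frame"].copy(); s,a=model(q); r=axes(q[2],np.pi/6).as_matrix()
    C=[s+t*a+14*(i*r[:,0]+j*r[:,2]) for t in(0,110) for i,j in((1,1),(1,-1),(-1,-1),(-1,1))]
    uv=proj(P[n],C)
    for u in uv: cv2.circle(im,tuple(int(round(v)) for v in u),1,(0,0,255),-1)
    c=uv.mean(0).astype(int); 
    if n!="wrist": im=cv2.resize(im[max(0,c[1]-50):c[1]+50,c[0]-65:c[0]+65],None,fx=4,fy=4)
    cv2.imwrite(f"pics/ov_{n}.png",im)
E
```

```text
rows 0 273
[[282.    5.   11. ]
 [282.   25.    9. ]
 [  nan  45.    0. ]
 [  nan  65.    0. ]
 [  nan  85.    0. ]
 [  nan 105.    0. ]
 [  nan 125.    0. ]
 [278.5 145.   36. ]
 [278.  165.   37. ]
 [278.5 185.   38. ]
 [278.5 205.   36. ]
 [277.5 225.   36. ]
 [277.5 245.   34. ]
 [276.5 265.   34. ]]
0 [ 583.71836104 -160.48819859] 40.09028570577697 14.285998574623365 shoulder [ 550.8220453  -188.17993762   72.        ] grip [ 583.94884196 -160.29418242   97.        ]
[[278.2890753  139.89035059]
 [278.21349311 273.08830825]] [[295.84576474 265.13082274]
 [322.22852197 228.60202632]]<stdin>:7: RuntimeWarning: Mean of empty slice.
  ret = ret.dtype.type(ret / rcount)
Traceback (most recent call last):
ValueError: Residuals are not finite in the initial point.
```

```bash
cat > fit.py <<'E'
from h import *
from scipy.optimize import least_squares
P={n:np.load(f"{n}1.npy",allow_pickle=True).item() for n in["wrist","side","top"]}
m=np.load("o_wrist.npy"); rows=[]
for y in range(142,272,4):
    x=np.where(m[y])[0]; 
    if len(x): rows.append((x.mean(),y,len(x)))
rows.append((282,5,10));rows.append((282,25,9))
rows=np.array(rows)
obs={"s":[[551.9,-186.2,72.5],[550.1,-189,73.1],[549.4,-184.8,67.8],[551.7,-186.8,68],[550.4,-187.4,71.2],[548.4,-189.2,72.4],[549.7,-187.1,69.4],[550.6,-188.2,70.5]],
"g":[[585.2,-157,91.9],[587,-156.6,95.5],[582.3,-158.8,88.5],[585.6,-159.8,87.7],[586.5,-159.2,93.3]],
"t":[[488.6,-241.3,28],[487.9,-244.1,28.2]],"o":[[580.8,-162.3,0],[584.5,-162.3,0],[588.2,-159.7,0],[581.6,-162.3,0],[586.9,-164,0]]}
def model(q):
    x,y,ps=q; r=axes(ps,np.pi/6); a=r.as_matrix()[:,1]; s=np.array([x-43*np.cos(ps),y-43*np.sin(ps),72.]); return s,a
def res(q,w=1):
    s,a=model(q); z=np.array([q[0],q[1],0])
    e=[]
    for k,p in(("s",s),("g",s+50*a),("t",s-90*a),("o",z)):
        for v in obs[k]: e+=list((np.array(v)-p)/4)
    if w:
        pp=proj(P["wrist"],[s+5*a,s+105*a])
        d=pp[1]-pp[0]
        n=np.array([-d[1],d[0]])/np.linalg.norm(d); e+=list(((rows[:,:2]-pp[0])@n)/w)
    return np.array(e)
for w in(1,4):
    f=least_squares(res,[583,-162,.7],args=(w,)); s,a=model(f.x); print(w,f.x[:2],np.degrees(f.x[2]),f.cost,"shoulder",s,"grip",s+50*a)
    print(proj(P["wrist"],[s,s+110*a]),proj(P["side"],[s,s+110*a]))
q=f.x
for n in P:
    im=P[n]["frame"].copy(); s,a=model(q); r=axes(q[2],np.pi/6).as_matrix()
    C=[s+t*a+14*(i*r[:,0]+j*r[:,2]) for t in(0,110) for i,j in((1,1),(1,-1),(-1,-1),(-1,1))]
    uv=proj(P[n],C); k=1
    c=uv.mean(0).astype(int); 
    if n!="wrist": k=5; o=c-[65,50];im=cv2.resize(im[max(0,o[1]):c[1]+50,o[0]:c[0]+65],None,fx=k,fy=k); uv=(uv-o+.5)*k
    for i in range(4):
        cv2.line(im,*[tuple(int(round(v)) for v in u) for u in (uv[i],uv[i+4])],(0,0,255),1)
    cv2.imwrite(f"pics/ov_{n}.png",im)
E
python3 fit.py
```

```text
1 [ 583.90601314 -160.715119  ] 38.91517938577832 16.543268422721106 shoulder [ 550.44871269 -187.72639528   72.        ] grip [ 584.14042448 -160.52587034   97.        ]
[[279.08831116 139.89739703]
 [276.58282932 273.08060957]] [[295.66726742 264.99035464]
 [322.65815522 228.9072409 ]]
4 [ 583.90919287 -160.71830109] 39.19509171813788 14.719491942107378 shoulder [ 550.58425182 -187.8927064    72.        ] grip [ 584.14267685 -160.52790951   97.        ]
[[278.79643607 139.89364988]
 [276.88217959 273.08358433]] [[295.73215963 265.04191431]
 [322.57990334 228.85058814]]
```

View pics/ov_wrist.png

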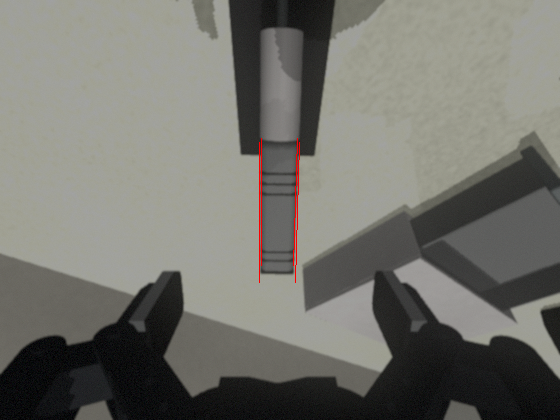

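View pics/ov_side.png

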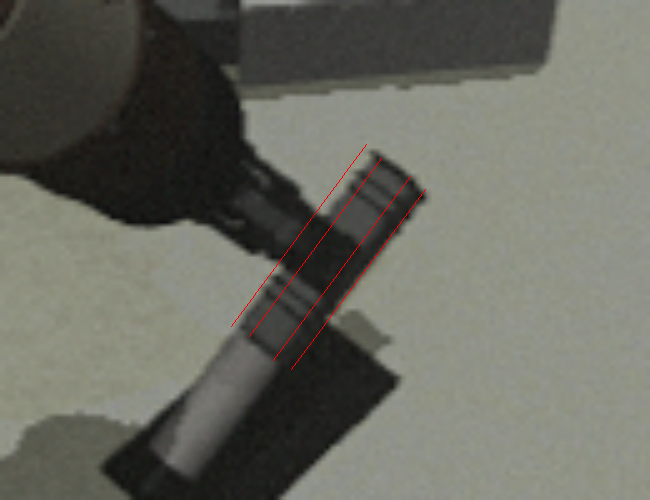

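View pics/ov_top.png

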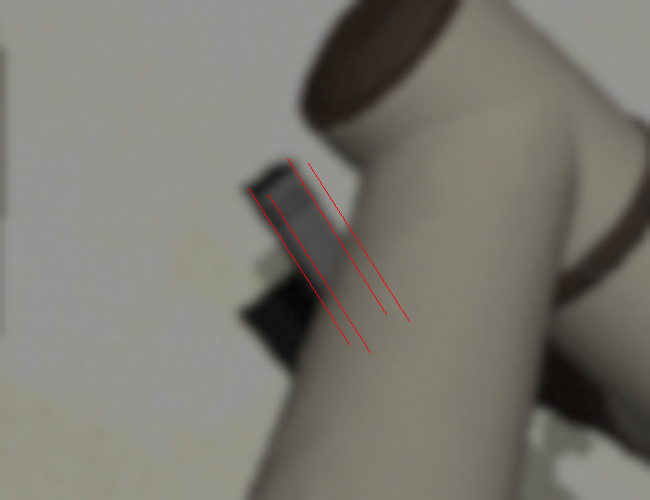

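```bash
cat > fit2.py <<'E'
from fit import *
W=P["wrist"]; S=P["side"]
def mod(q):
    r=axes(q[3],q[4]); return q[:3],r.as_matrix()
def res2(q):
    s,M=mod(q); x,a,z=M.T; e=[]
    for k,p in(("s",s),("g",s+50*a),("t",s-90*a)):
        for v in obs[k]: e+=list((np.array(v)-p)/4)
    # wrist near face: corners
    uv=proj(W,[s+110*a-14*z-14*x,s+110*a-14*z+14*x,s+8*a-14*z-14*x,s+8*a-14*z+14*x])
    if uv[0,0]>uv[1,0]: uv=uv[[1,0,3,2]]
    e+=list((uv[0]-[260.5,272.5])/1.5)+list((uv[1]-[294,272.5])/1.5)
    e+=[(uv[2,0]-260.5)/1.5,(uv[3,0]-298)/1.5]
    e+=[(q[4]-np.pi/6)/.02]
    return np.array(e)
f=least_squares(res2,[550.5,-188,72,.68,np.pi/6]); q=f.x; s,M=mod(q)
print(q[:3],np.degrees(q[3:]),f.cost,"grip",s+50*M[:,1]); print(f.fun[-7:])
for n in P:
    im=P[n]["frame"].copy(); x,a,z=M.T
    C=[s+t*a+14*(i*x+j*z) for t in(0,110) for i,j in((1,1),(1,-1),(-1,-1),(-1,1))]
    uv=proj(P[n],C); k=1
    c=uv.mean(0).astype(int); 
    if n!="wrist": k=5; o=c-[65,50];im=cv2.resize(im[max(0,o[1]):c[1]+50,o[0]:c[0]+65],None,fx=k,fy=k); uv=(uv-o+.5)*k
    for i in range(4):
        cv2.line(im,*[tuple(int(round(v)) for v in u) for u in (uv[i],uv[i+4])],(0,0,255),1)
    cv2.imwrite(f"pics/ov2_{n}.png",im)
E
python3 fit2.py | tail -3
python3 -c "
import cv2,numpy as np
a=cv2.imread('pics/ov2_wrist.png')[100:300,150:400];b=cv2.imread('pics/ov2_side.png')
cv2.imwrite('pics/c.png',np.hstack([cv2.resize(a,None,fx=1.6,fy=1.6),cv2.resize(b,(400,320))]))"
```

```text
[ 549.85175555 -188.3446768    67.99612012] [39.46802913 27.25447591] 12.089188051246651 grip [ 584.16552046 -160.09073499   90.89328828]
[ 0.02713454  1.03729799  0.47092733  1.15527    -0.80334891  0.4820704
 -2.39592175]
```

View pics/c.png

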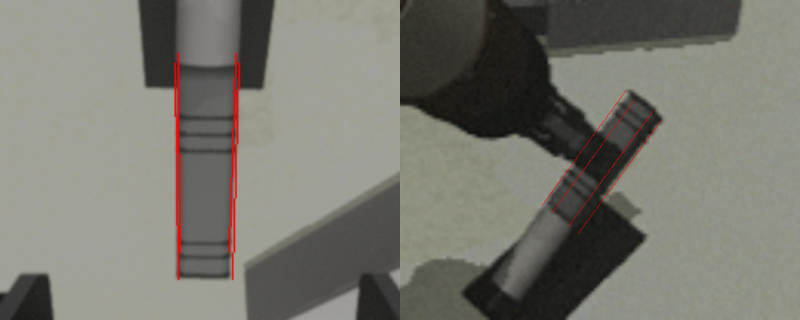

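The fit agrees across views. The driver droops in its loose sleeve to about 27° elevation, with the shoulder about 2–4 mm low and a yaw of about 39.3°. I'll approach to a 60 mm standoff, aligned to that pose.

```bash
python3 - <<'E'
from h import *
psi,el=np.radians(39.3),np.radians(27.5); r=axes(psi,el); M=r.as_matrix()
g=np.array([584.2,-160.2,91.5])
p,r0,_=cur(); print("driver in tool", r0.inv().apply(g-p), r0.inv().apply(M[:,1]))
rel(g-M[:,2]*60,r); rel(g-M[:,2]*9,r)
E
```

```text
driver in tool [ -2.09445645  -6.40245435 130.03451514] [-0.01478078  0.99906267  0.04068541]
xyz cm [-0.17 -0.4   7.01] rot [ 0.0408 -0.0071  0.0146]
xyz cm [-0.2 -0.6 12.1] rot [ 0.0408 -0.0071  0.0146]
```

Emit:
apply_moves([
  {"hand": 1, "xyz": [-0.08, -0.2, 2.5], "delta_rot": [0.02, -0.003, 0.007]},
  {"hand": 1, "xyz": [-0.15, -0.4, 5], "delta_rot": [0.041, -0.007, 0.015]},
  {"hand": 1, "xyz": [-0.15, -0.4, 7], "delta_rot": [0.041, -0.007, 0.015]},
  {"hand": 1, "xyz": [-0.15, -0.4, 7], "delta_rot": [0.041, -0.007, 0.015]},
  {"hand": 1, "xyz": [-0.15, -0.4, 7], "delta_rot": [0.041, -0.007, 0.015]},
])

```text
clock: 5.27
position: [562.3, -177.4, 144.0]
ee_rot: [0.416, 0.878, 0.214, 0.1]
contact_force: [0.0, 0.1, 0.6]
gripper_width: 85.5
```

```bash
python3 - <<'E'
from h import *
psi,el=np.radians(39.3),np.radians(27.5); r=axes(psi,el); M=r.as_matrix()
g=np.array([584.2,-160.2,91.5])
p,r0,_=cur(); print("driver in tool", r0.inv().apply(g-p), r0.inv().apply(M[:,1]))
i=get_image("wrist"); cv2.imwrite("pics/wrist2.png",i["frame"]); np.save("wrist2.npy",i,allow_pickle=True)
c,o=cam(i); print("cam in tool",r0.inv().apply(o-p)); print((r0.inv()*c).as_matrix().round(4))
print("tool plane px", proj(i,p+r0.apply(np.array([[0,t,60] for t in(-50,0,50)]))))
for l in["driver","driver_grip","sleeve_mouth"]: print(l,[(x["xyz"],x["confidence"]) for x in nets.pinpoint(i,l)[:2]])
o=nets.outline_of(i,"driver")
if o:
    m=o[0]["pixels"]
    for y in range(0,420,20):
        x=np.where(m[y])[0]
        if len(x): print(y,x.min(),x.max(),x.mean())
E
```

```text
driver in tool [-0.66696473  0.5471491  59.38807981] [ 1.38285218e-04  9.99998415e-01 -1.77497783e-03]
cam in tool [  -0.89531152  -80.56729866 -121.45970907]
[[ 1.000e+00  6.000e-04  5.000e-04]
 [-7.000e-04  9.497e-01  3.133e-01]
 [-3.000e-04 -3.133e-01  9.497e-01]]
tool plane px [[279.00490875 157.29670748]
 [278.82466134 240.72728568]
 [278.67089804 311.89924932]]
driver [([550.4, -186.7, 73.7], 0.71)]
driver_grip [([586.2, -155.5, 90.6], 0.58), ([580.5, 167.7, 0.2], 0.56)]
sleeve_mouth [([547.9, -186.2, 76.9], 0.61)]
0 272 286 279.0
180 252 304 278.0
200 253 303 278.0
220 252 303 277.5
240 253 302 277.5
260 254 301 277.5
280 254 300 277.0
300 255 299 277.0
320 254 299 276.5
```

View pics/wrist2.png

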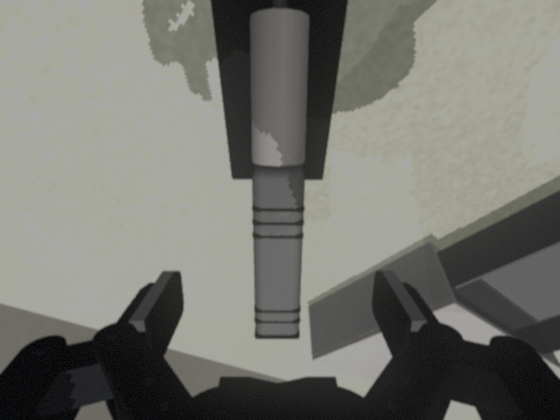

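Axis at column about 277.5 against jaw plane 278.8, so it's aligned within 0.6 mm. I'll advance, then close.

Emit:
apply_moves([
  {"hand": 1, "xyz": [-0.05, 0, 1.5], "delta_rot": [0, 0, 0.004]},
  {"hand": 1, "xyz": [-0.05, 0, 3], "delta_rot": [0, 0, 0.005]},
  {"hand": 1, "xyz": [-0.05, 0.05, 4.2], "delta_rot": [0, 0, 0.005]},
  {"hand": 1, "xyz": [-0.05, 0.05, 5.2], "delta_rot": [0, 0, 0.005]},
  {"hand": 1, "xyz": [-0.05, 0.05, 5.2], "delta_rot": [0, 0, 0.005]},
  {"hand": 1, "xyz": [-0.05, 0.05, 5.2], "delta_rot": [0, 0, 0.005]},
  {"hand": 0.6, "xyz": [-0.05, 0.05, 5.2], "delta_rot": [0, 0, 0.005]},
  {"hand": 0.5, "xyz": [-0.05, 0.05, 5.2], "delta_rot": [0, 0, 0.005]},
  {"hand": 0.45, "xyz": [-0.05, 0.05, 5.2], "delta_rot": [0, 0, 0.005]},
])

```text
clock: 6.27
position: [582.0, -162.7, 99.6]
ee_rot: [0.418, 0.877, 0.215, 0.102]
contact_force: [0.0, -0.1, 0.2]
gripper_width: 51.6
```

```bash
python3 - <<'E'
from h import *
print(cur()[2])
a=get_image("wrist")["frame"]; b=get_image("side")["frame"][190:290,230:350]
cv2.imwrite("pics/w3.png",np.hstack([cv2.resize(a[50:],(420,400)),cv2.resize(b,(370,400))]))
E
```

```text
{'clock': 6.2667, 'joints': array([-0.21952218,  0.44451371, -0.20440874, -0.59734689, -0.70172818,
       -0.25030378]), 'joint_vel': array([-0.00126993, -0.00333627, -0.00270823, -0.00250595, -0.00067022,
        0.00028035]), 'joint_efforts': array([ 4.61842201e-02, -3.82768965e+01,  1.51664579e+01,  2.38630012e+00,
        2.24318840e-01,  2.47379324e-05]), 'position': array([ 582.03741979, -162.67573973,   99.59607256]), 'ee_rot': array([0.41804809, 0.87671895, 0.21507896, 0.1016893 ]), 'contact_force': array([ 0.02805448, -0.06909839,  0.18824618]), 'wrist_torque': array([-0.59506043,  0.65404272, -0.0118642 ]), 'gripper_width': 51.615604683660024}
```

View pics/w3.png

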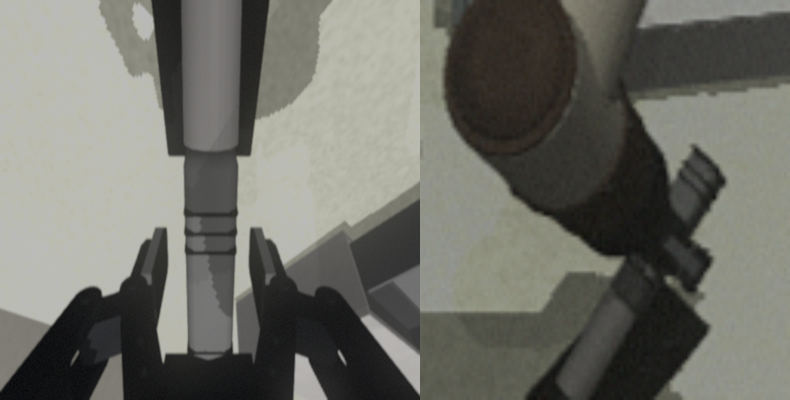

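```bash
python3 - <<'E'
from h import *
p,r0,_=cur(); r=axes(np.radians(39.3),np.radians(27.5))
print(r0.inv().apply(np.array([584.2,-160.2,91.5])-p), r0.inv().apply(r.as_matrix()[:,1]))
i=get_image("wrist"); 
print("plane",proj(i,p+r0.apply(np.array([[0,-30,9],[0,0,9],[0,20,9]]))).round(1))
m=nets.outline_of(i,"driver")[0]["pixels"]
for y in range(0,420,20):
    x=np.where(m[y])[0]
    if len(x): print(y,x.min(),x.max(),x.mean())
cv2.imwrite("pics/w4.png",cv2.resize(i["frame"][180:420,130:430],None,fx=2.4,fy=2.4))
E
```

```text
[ 0.48506686 -0.78757461  8.65158996] [4.97050244e-03 9.99987563e-01 4.10492881e-04]
plane [[279.4 224.8]
 [279.3 286.9]
 [279.2 324.1]]
200 245 316 280.5
220 245 316 280.5
240 245 315 280.0
260 246 315 280.5
280 246 315 280.5
300 248 312 280.0
320 249 311 280.0
340 249 310 279.5
360 250 309 279.5
380 267 287 277.0
```

View pics/w4.png

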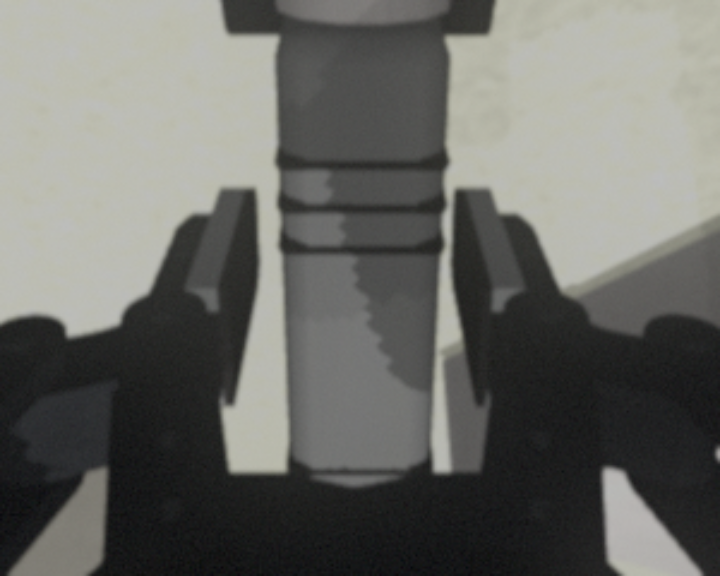

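The handle sits about 1 mm towards +x from the finger mid-plane (centre 363 against 355 in the crop). I'll correct by 0.7 mm and close.

Emit:
apply_moves([
  {"hand": 0.55, "xyz": [0.07, 0, 0], "delta_rot": [0, 0, 0]},
  {"hand": 0.4, "xyz": [0.07, 0, 0], "delta_rot": [0, 0, 0]},
  {"hand": 0.35, "xyz": [0.07, 0, 0], "delta_rot": [0, 0, 0]},
  {"hand": 0.3, "xyz": [0.07, 0, 0], "delta_rot": [0, 0, 0]},
  {"hand": 0.2, "xyz": [0.07, 0, 0], "delta_rot": [0, 0, 0]},
  {"hand": 0.1, "xyz": [0.07, 0, 0], "delta_rot": [0, 0, 0]},
  {"hand": 0, "xyz": [0.07, 0, 0], "delta_rot": [0, 0, 0]},
  {"hand": 0, "xyz": [0.07, 0, 0], "delta_rot": [0, 0, 0]},
])

```text
clock: 7.13
position: [581.3, -161.9, 99.1]
ee_rot: [0.418, 0.877, 0.215, 0.101]
contact_force: [-2.2, -0.1, 2.8]
gripper_width: 26.9
```

```bash
python3 - <<'E'
from h import *
s=cur()[2]; print(s["contact_force"],s["wrist_torque"],s["gripper_width"],s["clock"])
i=get_image("wrist"); cv2.imwrite("pics/w5.png",i["frame"])
E
```

```text
[-2.19551044 -0.08515519  2.762958  ] [-0.42463162  0.94182016  0.03757904] 26.929171113417066 7.1333
```

View pics/w5.png

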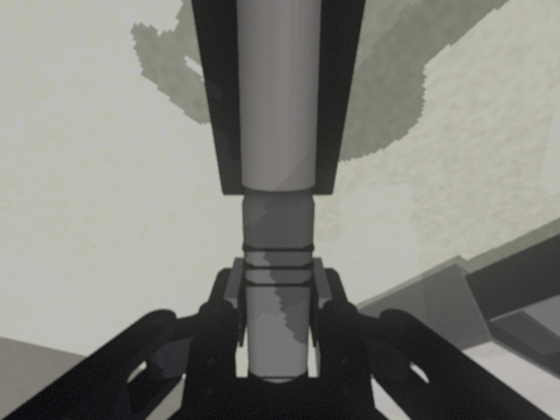

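Gripped (26.9 mm). The force shows the pads pressed the handle down about 3 N, so I'll relieve that gently along tool -z while levelling to the sleeve axis.

Emit:
apply_moves([
  {"hand": 0, "xyz": [0, 0, -0.05], "delta_rot": [-0.005, 0, 0]},
  {"hand": 0, "xyz": [0, 0, -0.1], "delta_rot": [-0.01, 0, 0]},
  {"hand": 0, "xyz": [0, 0, -0.15], "delta_rot": [-0.015, 0, 0]},
  {"hand": 0, "xyz": [0, 0, -0.2], "delta_rot": [-0.02, 0, 0]},
  {"hand": 0, "xyz": [0, 0, -0.2], "delta_rot": [-0.02, 0, 0]},
  {"hand": 0, "xyz": [0, 0, -0.2], "delta_rot": [-0.02, 0, 0]},
])

```text
clock: 7.68
position: [580.6, -162.5, 100.3]
ee_rot: [0.417, 0.874, 0.224, 0.105]
contact_force: [0.6, -0.3, -1.4]
gripper_width: 27.0
```

```bash
python3 - <<'E'
from h import *
s=cur()[2]; print(s["contact_force"],s["wrist_torque"],s["gripper_width"],s["clock"])
print(R.from_quat(s["ee_rot"]).as_matrix().round(3))
E
```

```text
[ 0.6226315  -0.31596891 -1.38051632] [-0.69552397  0.88048097  0.01046311] 26.993723539168634 7.6833
[[-0.63   0.683  0.37 ]
 [ 0.777  0.552  0.304]
 [ 0.003  0.479 -0.878]]
```

Emit:
apply_moves([
  {"hand": 0, "xyz": [0, 0, -0.06], "delta_rot": [-0.007, 0, 0]},
  {"hand": 0, "xyz": [0, 0, -0.12], "delta_rot": [-0.014, 0, 0]},
  {"hand": 0, "xyz": [0, 0, -0.18], "delta_rot": [-0.02, 0, 0]},
  {"hand": 0, "xyz": [0, 0, -0.18], "delta_rot": [-0.02, 0, 0]},
  {"hand": 0, "xyz": [0, 0, -0.18], "delta_rot": [-0.02, 0, 0]},
])

```text
clock: 8.1
position: [579.9, -163.3, 102.3]
ee_rot: [0.416, 0.872, 0.232, 0.11]
contact_force: [0.8, 0.2, -2.0]
gripper_width: 26.5
```

```bash
python3 - <<'E'
from h import *
p,r,s=cur(); print(s["contact_force"],s["wrist_torque"],s["gripper_width"],s["clock"])
print(r.as_matrix().round(3)); a=axes(np.radians(39.2),np.pi/6).as_matrix()[:,1]; print("pull dir in tool",r.inv().apply(a))
i=get_image("wrist"); cv2.imwrite("pics/w6.png",cv2.resize(i["frame"][0:330,150:410],None,fx=1.8,fy=1.8))
E
```

```text
[ 0.79842085  0.18327968 -2.04609799] [-0.7499185   0.9446715   0.02437019] 26.469518943236963 8.1
[[-0.63   0.675  0.385]
 [ 0.777  0.545  0.314]
 [ 0.002  0.497 -0.868]]
pull dir in tool [ 0.00399296  0.99998476 -0.00381289]
```

View pics/w6.png

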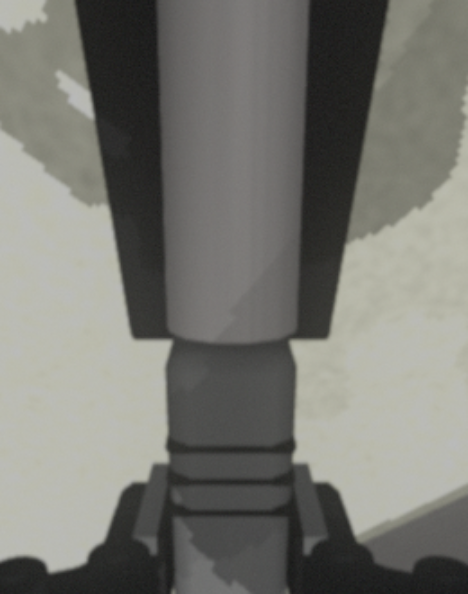

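Nearly free (about −1.8 N is the weight), coaxial and parallel to the sleeve in the image. I'll draw out slowly along tool y.

Emit:
apply_moves([
  {"hand": 0, "xyz": [0, 0.2, 0], "delta_rot": [0, 0, 0]},
  {"hand": 0, "xyz": [0, 0.5, 0], "delta_rot": [0, 0, 0]},
  {"hand": 0, "xyz": [0, 0.9, 0], "delta_rot": [0, 0, 0]},
  {"hand": 0, "xyz": [0, 1.3, 0], "delta_rot": [0, 0, 0]},
  {"hand": 0, "xyz": [0, 1.7, 0], "delta_rot": [0, 0, 0]},
  {"hand": 0, "xyz": [0, 2.1, 0], "delta_rot": [0, 0, 0]},
  {"hand": 0, "xyz": [0, 2.5, 0], "delta_rot": [0, 0, 0]},
  {"hand": 0, "xyz": [0, 2.8, 0], "delta_rot": [0, 0, 0]},
  {"hand": 0, "xyz": [0, 3, 0], "delta_rot": [0, 0, 0]},
  {"hand": 0, "xyz": [0, 3, 0], "delta_rot": [0, 0, 0]},
])

```text
clock: 8.98
position: [600.6, -146.4, 117.5]
ee_rot: [0.416, 0.872, 0.233, 0.11]
contact_force: [0.3, -0.4, -1.9]
gripper_width: 26.8
```

```bash
python3 - <<'E'
from h import *
p,r,s=cur(); print(s["contact_force"],s["wrist_torque"],s["gripper_width"],s["clock"])
print(r.as_matrix().round(3)); a=axes(np.radians(39.2),np.pi/6).as_matrix()[:,1]; print("pull dir in tool",r.inv().apply(a))
print("drift",r.inv().apply(p-np.array([579.9,-163.3,102.3])))
i=get_image("wrist"); b=get_image("side")["frame"][190:310,240:360]; cv2.imwrite("pics/w7.png",np.hstack([cv2.resize(i["frame"][0:400,150:410],(390,600)),cv2.resize(b,(400,600))]))
E
```

```text
[ 0.25978903 -0.36437798 -1.94602401] [-0.80108455  0.95388191  0.02816832] 26.82343712224997 8.9833
[[-0.63   0.674  0.385]
 [ 0.776  0.546  0.315]
 [ 0.002  0.497 -0.868]]
pull dir in tool [ 0.00294414  0.9999895  -0.00351222]
drift [ 0.09078669 30.77417346  0.09719202]
```

View pics/w7.png

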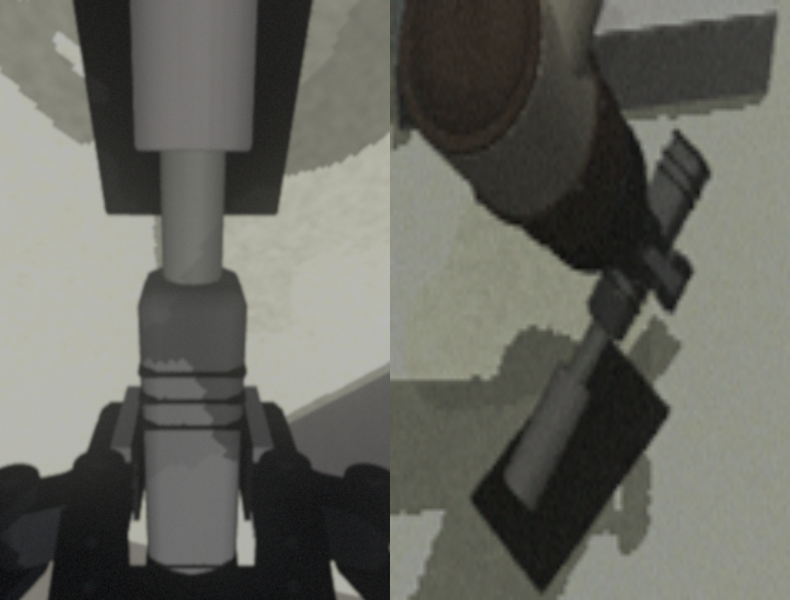

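The nose (columns 163–222) is centred in the sleeve (133–253), and the stand hasn't moved. I'll keep drawing.

Emit:
apply_moves([
  {"hand": 0, "xyz": [0, 0.4, 0], "delta_rot": [0, 0, 0]},
  {"hand": 0, "xyz": [0, 0.8, 0], "delta_rot": [0, 0, 0]},
  {"hand": 0, "xyz": [0, 1.3, -0.01], "delta_rot": [0, 0, 0]},
  {"hand": 0, "xyz": [0, 1.8, -0.01], "delta_rot": [0, 0, 0]},
  {"hand": 0, "xyz": [0, 2.3, -0.01], "delta_rot": [0, 0, 0]},
  {"hand": 0, "xyz": [0, 2.8, -0.01], "delta_rot": [0, 0, 0]},
  {"hand": 0, "xyz": [0, 3.3, -0.01], "delta_rot": [0, 0, 0]},
  {"hand": 0, "xyz": [0.01, 3.8, -0.01], "delta_rot": [0, 0, 0]},
  {"hand": 0, "xyz": [0.01, 4.3, -0.02], "delta_rot": [0, 0, 0]},
  {"hand": 0, "xyz": [0.01, 4.6, -0.02], "delta_rot": [0, 0, 0]},
  {"hand": 0, "xyz": [0.01, 4.6, -0.02], "delta_rot": [0, 0, 0]},
])

```text
clock: 10.0
position: [631.8, -121.1, 140.7]
ee_rot: [0.416, 0.872, 0.233, 0.11]
contact_force: [-0.3, -0.7, -2.0]
gripper_width: 26.6
```

Emit:
apply_moves([
  {"hand": 0, "xyz": [0, 0.4, 0], "delta_rot": [0, 0, 0]},
  {"hand": 0, "xyz": [0, 0.8, 0], "delta_rot": [0, 0, 0]},
  {"hand": 0, "xyz": [0, 1.3, 0], "delta_rot": [0, 0, 0]},
  {"hand": 0, "xyz": [0, 1.8, 0], "delta_rot": [0, 0, 0]},
  {"hand": 0, "xyz": [0, 2.3, 0], "delta_rot": [0, 0, 0]},
  {"hand": 0, "xyz": [0, 2.8, 0], "delta_rot": [0, 0, 0]},
  {"hand": 0, "xyz": [0, 3.3, 0], "delta_rot": [0, 0, 0]},
  {"hand": 0, "xyz": [0, 3.7, 0], "delta_rot": [0, 0, 0]},
  {"hand": 0, "xyz": [0, 4, 0], "delta_rot": [0, 0, 0]},
  {"hand": 0, "xyz": [0, 4, 0], "delta_rot": [0, 0, 0]},
  {"hand": 0, "xyz": [0, 4, 0], "delta_rot": [0, 0, 0]},
])

```text
clock: 10.92
position: [658.2, -99.6, 160.1]
ee_rot: [0.416, 0.872, 0.233, 0.109]
contact_force: [-0.2, 0.8, -1.1]
gripper_width: 27.2
```

```bash
python3 - <<'E'
from h import *
p,r,s=cur(); print(s["contact_force"],s["wrist_torque"],s["gripper_width"],s["clock"],s["joints"])
i=get_image("wrist"); b=get_image("side"); np.save("wrist8.npy",i); np.save("side8.npy",b)
for n,j in(("w",i),("s",b)):
  for l in["driver","driver_grip","driver_tip","stand","sleeve_mouth"]: print(n,l,[(r.inv().apply(np.array(x["xyz"])-p).round(1) if 'dr' in l else x["xyz"],x["confidence"]) for x in nets.pinpoint(j,l)[:1]])
b=b["frame"][160:310,240:390]; cv2.imwrite("pics/w8.png",np.hstack([cv2.resize(i["frame"][0:400,150:410],(390,600)),cv2.resize(b,(400,600))]))
t=get_image("top")
for l in["unit","drawer_floor","drawer_front"]: print(l,[(x["xyz"],x["confidence"]) for x in nets.pinpoint(t,l)[:1]])
np.save("top8.npy",t); cv2.imwrite("pics/t8.png",cv2.resize(t["frame"][100:260,150:350],None,fx=3.5,fy=3.5))
E
```

```text
[-0.24648451  0.79029407 -1.07539841] [-0.75990939  0.96468125  0.00974133] 27.245561591184703 10.9167 [-0.08692111  0.43087585 -0.07243541 -0.53229025 -0.75242043 -0.46727048]
w driver [(array([  2.2, -46.4,   8.6]), 0.71)]
w driver_grip [(array([ 1.2,  2.1, 10.2]), 0.95)]
w driver_tip []
w stand []
w sleeve_mouth []
s driver [(array([ -2.2, -49.8,  11.8]), 0.89)]
s driver_grip [(array([-0. ,  0.6,  9.2]), 0.89)]
s driver_tip [(array([  -4.1, -142.9,    6.7]), 0.68)]
s stand [([579.5, -162.5, -1.3], 0.96)]
s sleeve_mouth [([550.4, -190.5, 72.6], 0.76)]
unit [([574.1, 168.7, 2.3], 0.74)]
drawer_floor [([502.3, 172.1, 13.3], 0.9)]
drawer_front [([435.8, 168.2, 32.9], 0.85)]
```

View pics/w8.png

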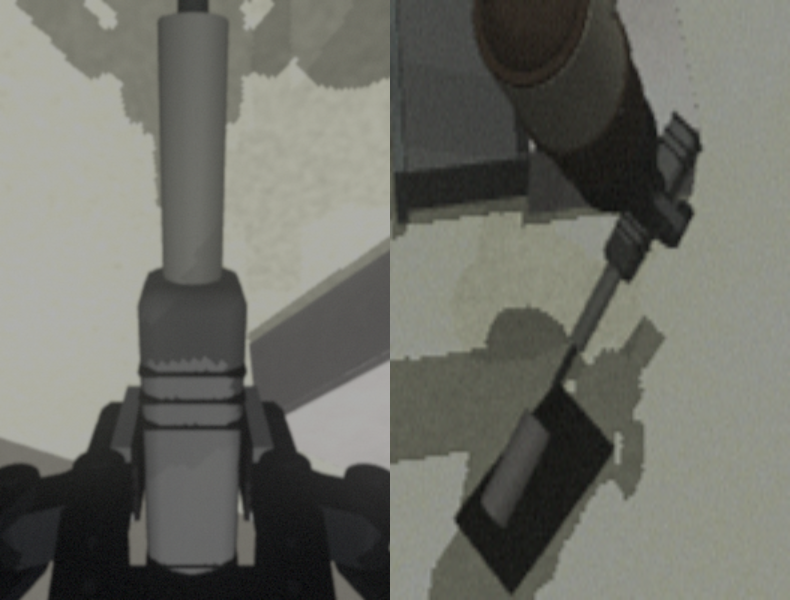

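View pics/t8.png

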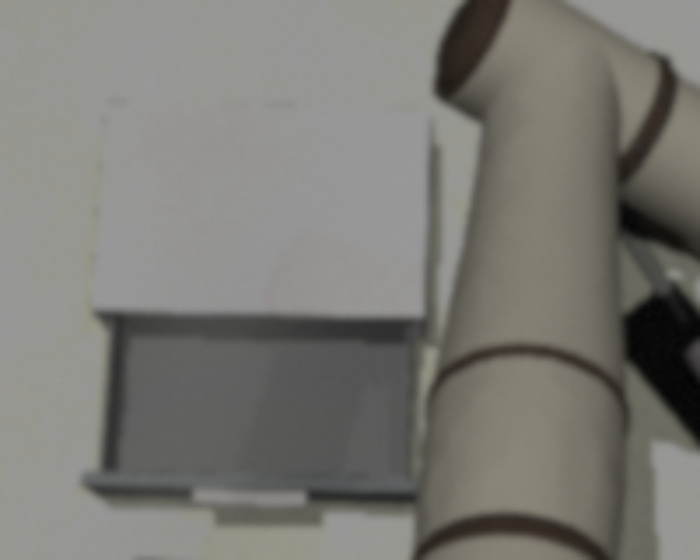

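The driver is clear of the sleeve and the stand is upright and unmoved. Now to locate the drawer accurately.

```bash
python3 - <<'E'
from h import *
t=np.load("top8.npy",allow_pickle=True).item()
def ray(u,v,z,p=t):
    c,o=cam(p); d=c.apply([(u-p["cx"])/p["fx"],(v-p["cy"])/p["fy"],1]); return o+d*(z-o[2])/d[2]
for n,(u,v),z in(("front L",(97,312),70),("front R",(422,320),70),("backL",(103,103),70),("backR",(430,115),70),("floor fl",(118,470),12),("inner left back",(125,335),12)):
    print(n,ray((u+.5)/3.5+150-.5,(v+.5)/3.5+100-.5,z).round(1))
im=cv2.imread("pics/side0.png"); cv2.imwrite("pics/s0c.png",cv2.resize(im[110:230,220:370],None,fx=5,fy=5))
im=cv2.imread("pics/top0.png"); cv2.imwrite("pics/t0c.png",cv2.resize(im[120:255,165:285],None,fx=4.4,fy=4.4))
E
```

```text
front L [575.4 299.3  70. ]
front R [570.1  36.8  70. ]
backL [755.6 304.3  70. ]
backR [746.3  32.4  70. ]
floor fl [456.5 288.1  12. ]
inner left back [571.7 288.3  12. ]
```

View pics/t0c.png

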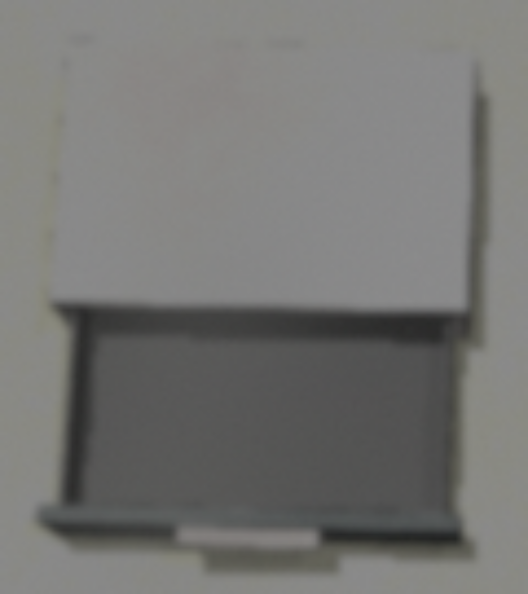

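View pics/s0c.png

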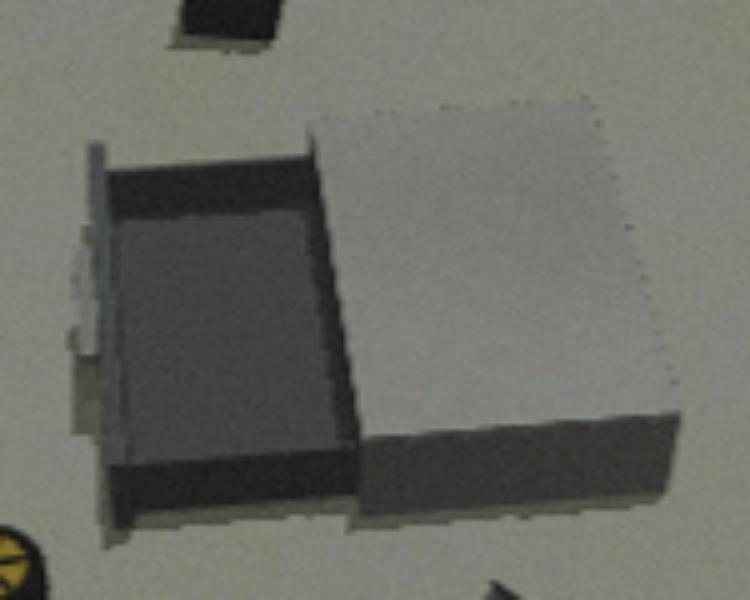

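```bash
python3 - <<'E'
from h import *
p,r0,_=cur(); r=axes(np.radians(88.7),0)
rel(p+[0,0,50],r0); rel([508,210,200],r); rel([508,210,110],r)
from scipy.spatial.transform import Slerp
E
```

```text
xyz cm [ 0.01  2.48 -4.34] rot [0. 0. 0.]
xyz cm [33.52  8.75  0.51] rot [ 0.4876  0.2229 -0.8472]
xyz cm [33.5   4.28  8.32] rot [ 0.4876  0.2229 -0.8472]
```

Emit:
apply_moves([
  {"hand": 0, "xyz": [0, 1.2, -2], "delta_rot": [0, 0, 0]},
  {"hand": 0, "xyz": [1, 2.6, -4], "delta_rot": [0.02, 0.01, -0.03]},
  {"hand": 0, "xyz": [4, 3.2, -3.7], "delta_rot": [0.07, 0.03, -0.12]},
  {"hand": 0, "xyz": [7, 3.8, -3.3], "delta_rot": [0.115, 0.052, -0.2]},
  {"hand": 0, "xyz": [10, 4.3, -2.8], "delta_rot": [0.16, 0.073, -0.28]},
  {"hand": 0, "xyz": [13, 4.9, -2.3], "delta_rot": [0.207, 0.095, -0.36]},
  {"hand": 0, "xyz": [16, 5.5, -1.9], "delta_rot": [0.253, 0.116, -0.44]},
  {"hand": 0, "xyz": [19, 6, -1.4], "delta_rot": [0.3, 0.137, -0.52]},
  {"hand": 0, "xyz": [22, 6.6, -1], "delta_rot": [0.345, 0.158, -0.6]},
  {"hand": 0, "xyz": [25, 7.2, -0.6], "delta_rot": [0.39, 0.18, -0.68]},
  {"hand": 0, "xyz": [28, 7.7, -0.2], "delta_rot": [0.437, 0.2, -0.76]},
  {"hand": 0, "xyz": [31, 8.3, 0.2], "delta_rot": [0.488, 0.223, -0.847]},
])

```text
clock: 12.72
position: [518.8, 188.2, 200.8]
ee_rot: [0.01, 1.0, -0.001, -0.0]
contact_force: [0.4, -0.4, -1.9]
gripper_width: 27.1
```

```bash
python3 - <<'E'
from h import *
p,r0,s=cur(); r=axes(np.radians(88.7),0); print(s["joints"],s["contact_force"])
rel([508,210,110],r)
E
```

```text
[ 0.64224921  0.30635008 -0.25048455  0.0012864  -1.01540071 -0.66220822] [ 0.43506462 -0.43276921 -1.94359102]
xyz cm [1.12 2.18 9.07] rot [-0.0017 -0.0005  0.0034]
```

Emit:
apply_moves([
  {"hand": 0, "xyz": [0.5, 1, 2], "delta_rot": [0, 0, 0]},
  {"hand": 0, "xyz": [1.1, 2.2, 4.5], "delta_rot": [-0.002, 0, 0.003]},
  {"hand": 0, "xyz": [1.1, 2.2, 7], "delta_rot": [-0.002, 0, 0.003]},
  {"hand": 0, "xyz": [1.1, 2.2, 9], "delta_rot": [-0.002, 0, 0.003]},
  {"hand": 0, "xyz": [1.1, 2.2, 9], "delta_rot": [-0.002, 0, 0.003]},
  {"hand": 0, "xyz": [1.1, 2.2, 9], "delta_rot": [-0.002, 0, 0.003]},
])

```text
clock: 13.22
position: [509.0, 209.1, 109.9]
ee_rot: [0.013, 1.0, 0.0, -0.001]
contact_force: [-0.0, -0.2, -0.5]
gripper_width: 26.7
```

```bash
python3 - <<'E'
from h import *
p,r,s=cur(); print(s["contact_force"],p,s["joints"],s["clock"])
i=get_image("wrist"); b=get_image("side"); t=get_image("top")
for n,j in(("w",i),("s",b),("t",t)):
  for l in["driver","driver_grip","driver_tip","drawer_floor","drawer_front"]: print(n,l,[(r.inv().apply(np.array(x["xyz"])-p).round(1) if 'dri' in l else x["xyz"],x["confidence"]) for x in nets.pinpoint(j,l)[:1]])
cv2.imwrite("pics/a9.png",np.hstack([cv2.resize(i["frame"],(400,300)),cv2.resize(b["frame"][110:230,210:370],(400,300))]))
E
```

```text
[-0.03782374 -0.19337804 -0.53607984] [509.01978013 209.08339326 109.90824296] [ 0.68364022  0.40783618 -0.36118529 -0.00197098 -0.80265516 -0.70792053] 13.2167
w driver [(array([ -0.2, -48.6,   7. ]), 0.94)]
w driver_grip [(array([ 3. ,  1.8, 13.2]), 0.56)]
w driver_tip []
w drawer_floor [([502.7, 173.0, 7.8], 0.65)]
w drawer_front [([432.5, 171.0, 29.8], 0.9)]
s driver []
s driver_grip [(array([-1.9, -1.2,  9.5]), 0.73)]
s driver_tip [(array([  -3.5, -139.6,    7.8]), 0.67)]
s drawer_floor [([502.4, 170.7, 16.3], 0.64)]
s drawer_front [([433.9, 173.9, 34.4], 0.95)]
t driver [(array([  0.1, -50.5,   4.6]), 0.94)]
t driver_grip [(array([-2.5,  2. ,  4.8]), 0.62)]
t driver_tip [(array([   3.4, -139.2,    3.6]), 0.71)]
t drawer_floor [([500.3, 173.4, 10.6], 0.96)]
t drawer_front [([436.1, 172.4, 34.1], 0.76)]
```

View pics/a9.png

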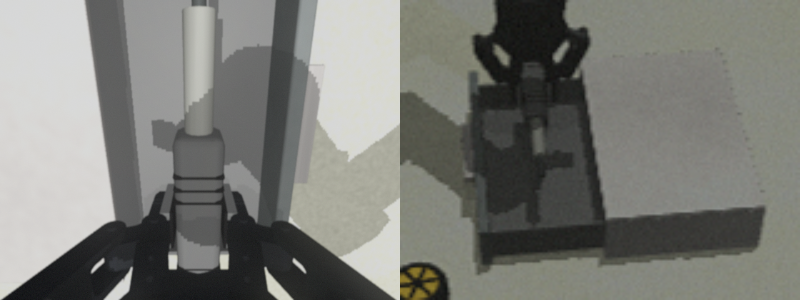

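The driver hangs level over the drawer, parallel to its front and centred. Lowering.

Emit:
apply_moves([
  {"hand": 0, "xyz": [0, 0, 1], "delta_rot": [0, 0, 0]},
  {"hand": 0, "xyz": [0, 0, 2.2], "delta_rot": [0, 0, 0]},
  {"hand": 0, "xyz": [0, 0, 3.5], "delta_rot": [0, 0, 0]},
  {"hand": 0, "xyz": [0, 0, 4.8], "delta_rot": [0, 0, 0]},
  {"hand": 0, "xyz": [0, 0, 5.8], "delta_rot": [0, 0, 0]},
  {"hand": 0, "xyz": [0, 0, 6.4], "delta_rot": [0, 0, 0]},
  {"hand": 0, "xyz": [0, 0, 6.7], "delta_rot": [0, 0, 0]},
  {"hand": 0, "xyz": [0, 0, 6.7], "delta_rot": [0, 0, 0]},
  {"hand": 0, "xyz": [0, 0, 6.7], "delta_rot": [0, 0, 0]},
])

```text
clock: 14.87
position: [509.4, 209.5, 43.6]
ee_rot: [0.013, 1.0, 0.001, 0.0]
contact_force: [-0.3, -0.2, -1.6]
gripper_width: 26.9
```

Emit:
apply_moves([
  {"hand": 0, "xyz": [0, 0, 0.1], "delta_rot": [0, 0, 0]},
  {"hand": 0, "xyz": [0, 0, 0.2], "delta_rot": [0, 0, 0]},
  {"hand": 0, "xyz": [0, 0, 0.3], "delta_rot": [0, 0, 0]},
  {"hand": 0, "xyz": [0, 0, 0.3], "delta_rot": [0, 0, 0]},
  {"hand": 0, "xyz": [0, 0, 0.3], "delta_rot": [0, 0, 0]},
])

```text
clock: 15.28
position: [509.2, 209.3, 40.5]
ee_rot: [0.013, 1.0, 0.001, -0.0]
contact_force: [0.0, 0.1, -1.4]
gripper_width: 26.8
```

Emit:
apply_moves([
  {"hand": 0, "xyz": [0, 0, 0.07], "delta_rot": [0, 0, 0]},
  {"hand": 0, "xyz": [0, 0, 0.15], "delta_rot": [0, 0, 0]},
  {"hand": 0, "xyz": [0, 0, 0.2], "delta_rot": [0, 0, 0]},
  {"hand": 0, "xyz": [0, 0, 0.2], "delta_rot": [0, 0, 0]},
])

```text
clock: 15.62
position: [509.4, 209.3, 39.1]
ee_rot: [0.013, 1.0, 0.001, 0.0]
contact_force: [-1.3, 0.4, 4.3]
gripper_width: 26.9
```

Emit:
apply_moves([
  {"hand": 0, "xyz": [0, 0, 0.07], "delta_rot": [0, 0, 0]},
  {"hand": 0, "xyz": [0, 0, 0.1], "delta_rot": [0, 0, 0]},
  {"hand": 0, "xyz": [0, 0, 0.1], "delta_rot": [0, 0, 0]},
])

```text
clock: 15.87
position: [509.9, 209.3, 38.9]
ee_rot: [0.013, 1.0, 0.001, 0.001]
contact_force: [-1.5, -3.7, 8.6]
gripper_width: 27.1
```

Contact with the floor. I'll ease up a little and release slowly.

Emit:
apply_moves([
  {"hand": 0, "xyz": [0, 0, -0.1], "delta_rot": [0, 0, 0]},
  {"hand": 0, "xyz": [0, 0, -0.1], "delta_rot": [0, 0, 0]},
  {"hand": 0.4, "xyz": [0, 0, -0.1], "delta_rot": [0, 0, 0]},
  {"hand": 0.5, "xyz": [0, 0, -0.1], "delta_rot": [0, 0, 0]},
  {"hand": 0.55, "xyz": [0, 0, -0.1], "delta_rot": [0, 0, 0]},
  {"hand": 0.55, "xyz": [0, 0, -0.1], "delta_rot": [0, 0, 0]},
  {"hand": 0.55, "xyz": [0, 0, -0.1], "delta_rot": [0, 0, 0]},
])

```text
clock: 16.45
position: [509.0, 209.4, 38.1]
ee_rot: [0.013, 1.0, 0.001, -0.0]
contact_force: [0.2, 0.3, 0.0]
gripper_width: 47.1
```

```bash
python3 - <<'E'
from h import *
p,r,s=cur(); print(s["contact_force"],p,s["gripper_width"])
i=get_image("wrist"); b=get_image("side")
cv2.imwrite("pics/a10.png",np.hstack([cv2.resize(i["frame"],(400,300)),cv2.resize(b["frame"][110:230,210:370],(400,300))]))
E
```

```text
[0.24377529 0.29581571 0.01223521] [509.03095591 209.38623467  38.08627256] 47.0817533285048
```

View pics/a10.png

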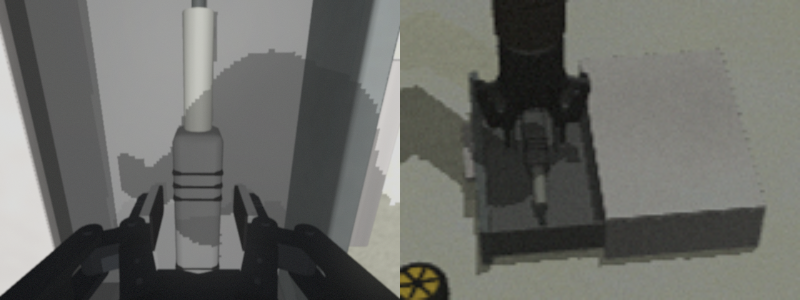

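Released, with the driver lying flat. I'll raise straight up, then look.

Emit:
apply_moves([
  {"hand": 0.55, "xyz": [0, 0, -0.5], "delta_rot": [0, 0, 0]},
  {"hand": 0.55, "xyz": [0, 0, -1.5], "delta_rot": [0, 0, 0]},
  {"hand": 0.55, "xyz": [0, 0, -3.5], "delta_rot": [0, 0, 0]},
  {"hand": 0.55, "xyz": [0, 0, -6.5], "delta_rot": [0, 0, 0]},
  {"hand": 0.55, "xyz": [0, 0, -10], "delta_rot": [0, 0, 0]},
  {"hand": 0.4, "xyz": [0, 0, -13], "delta_rot": [0, 0, 0]},
  {"hand": 0.2, "xyz": [2, -0.6, -14], "delta_rot": [0, 0, 0]},
  {"hand": 0, "xyz": [5.5, -1.6, -14], "delta_rot": [0, 0, 0]},
  {"hand": 0, "xyz": [9, -2.6, -14], "delta_rot": [0, 0, 0]},
  {"hand": 0, "xyz": [12.5, -3.7, -14], "delta_rot": [0, 0, 0]},
  {"hand": 0, "xyz": [13, -3.7, -14], "delta_rot": [0, 0, 0]},
  {"hand": 0, "xyz": [13, -3.7, -14], "delta_rot": [0, 0, 0]},
])

```text
clock: 17.55
position: [376.5, 174.6, 179.6]
ee_rot: [0.012, 1.0, 0.002, 0.0]
contact_force: [0.8, 0.4, -0.7]
gripper_width: 0.1
```

```bash
python3 - <<'E'
from h import *
p,r,s=cur(); print(s["contact_force"],p,s["gripper_width"],s["clock"],s["joints"])
b=get_image("side"); t=get_image("top")
for n,j in(("s",b),("t",t)):
  for l in["driver","driver_tip","drawer_floor","drawer_front","stand","unit"]: print(n,l,[(x["xyz"],x["confidence"]) for x in nets.pinpoint(j,l)[:1]])
cv2.imwrite("pics/a11.png",np.hstack([cv2.resize(t["frame"][120:260,160:320],(400,350)),cv2.resize(b["frame"][110:250,210:370],(400,350))]))
E
```

```text
[ 0.82149466  0.35658779 -0.67308571] [376.52783622 174.62588658 179.57573271] 0.12540714818696913 17.55 [ 0.82833853  0.09968436 -0.58625613 -0.0020452  -0.88185925 -0.85132957]
s driver [([507.5, 161.7, 23.6], 0.54)]
s driver_tip [([508.1, 68.0, 19.8], 0.6)]
s drawer_floor [([501.1, 169.3, 13.1], 0.92)]
s drawer_front [([434.3, 171.7, 36.5], 0.59)]
s stand [([577.7, -160.5, 1.2], 0.59)]
s unit [([573.2, 170.4, -1.8], 0.79)]
t driver [([508.0, 159.1, 29.8], 0.68)]
t driver_tip [([504.6, 70.2, 26.7], 0.56)]
t drawer_floor [([502.5, 171.6, 10.3], 0.7)]
t drawer_front [([439.7, 170.9, 32.8], 0.75)]
t stand [([586.4, -162.3, -2.2], 0.7)]
t unit [([586.6, -165.2, 0.6], 0.52)]
```

View pics/a11.png

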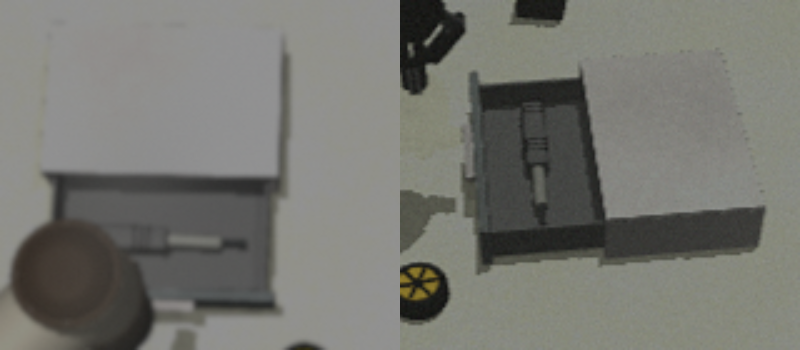

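The driver lies flat in the drawer, handle at (533,130) in the right crop. Lowering the closed fingers in front of the drawer.

Emit:
apply_moves([
  {"hand": 0, "xyz": [0, -0.2, 3], "delta_rot": [0, 0, 0]},
  {"hand": 0, "xyz": [0, -0.3, 6], "delta_rot": [0, 0, 0]},
  {"hand": 0, "xyz": [0, -0.3, 9], "delta_rot": [0, 0, 0]},
  {"hand": 0, "xyz": [0, -0.3, 11.5], "delta_rot": [0, 0, 0]},
  {"hand": 0, "xyz": [0, -0.3, 12.2], "delta_rot": [0, 0, 0]},
  {"hand": 0, "xyz": [-0.5, -0.3, 12.2], "delta_rot": [0, 0, 0]},
  {"hand": 0, "xyz": [-1, -0.3, 12.2], "delta_rot": [0, 0, 0]},
  {"hand": 0, "xyz": [-1.5, -0.3, 12.2], "delta_rot": [0, 0, 0]},
  {"hand": 0, "xyz": [-2, -0.3, 12.2], "delta_rot": [0, 0, 0]},
  {"hand": 0, "xyz": [-2, -0.3, 12.2], "delta_rot": [0, 0, 0]},
])

```text
clock: 19.08
position: [400.1, 173.1, 57.6]
ee_rot: [0.013, 1.0, 0.002, 0.001]
contact_force: [-0.2, -0.2, 0.0]
gripper_width: -0.1
```

```bash
python3 - <<'E'
from h import *
p,r,s=cur(); print(s["contact_force"],p,s["clock"])
b=get_image("side"); i=get_image("wrist")
cv2.imwrite("pics/a12.png",np.hstack([cv2.resize(i["frame"],(400,300)),cv2.resize(b["frame"][110:230,210:370],(400,300))]))
E
```

```text
[-0.17274979 -0.23441406  0.04158221] [400.09803772 173.11821226  57.63807862] 19.0833
```

View pics/a12.png

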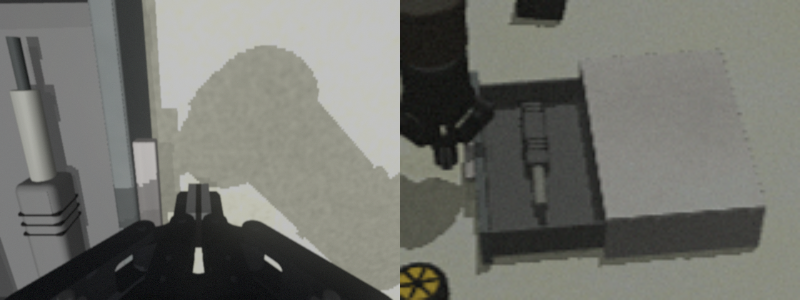

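No contact yet; the fingers are about 10 mm from the ledge. Pushing slowly.

Emit:
apply_moves([
  {"hand": 0, "xyz": [-0.4, 0, 0], "delta_rot": [0, 0, 0]},
  {"hand": 0, "xyz": [-0.8, 0, 0], "delta_rot": [0, 0, 0]},
  {"hand": 0, "xyz": [-1.3, 0, 0], "delta_rot": [0, 0, 0]},
  {"hand": 0, "xyz": [-1.8, 0, 0], "delta_rot": [0, 0, 0]},
  {"hand": 0, "xyz": [-2.3, 0, 0], "delta_rot": [0, 0, 0]},
  {"hand": 0, "xyz": [-2.8, 0, 0], "delta_rot": [0, 0, 0]},
  {"hand": 0, "xyz": [-3.3, 0, 0], "delta_rot": [0, 0, 0]},
  {"hand": 0, "xyz": [-3.8, 0, 0], "delta_rot": [0, 0, 0]},
  {"hand": 0, "xyz": [-4.2, 0, 0], "delta_rot": [0, 0, 0]},
  {"hand": 0, "xyz": [-4.5, 0, 0], "delta_rot": [0, 0, 0]},
])

```text
clock: 20.02
position: [443.7, 171.0, 56.2]
ee_rot: [0.013, 1.0, 0.001, -0.0]
contact_force: [-0.9, 0.2, 0.9]
gripper_width: -0.1
```

```bash
python3 - <<'E'
from h import *
p,r,s=cur(); print(s["contact_force"],p,s["clock"])
b=get_image("side"); i=get_image("wrist")
print(nets.pinpoint(b,"drawer_front")[:1])
cv2.imwrite("pics/a13.png",np.hstack([cv2.resize(i["frame"],(400,300)),cv2.resize(b["frame"][110:230,210:370],(400,300))]))
E
```

```text
[-0.91325978  0.18615259  0.92227188] [443.69380978 170.99920358  56.20176484] 20.0167
[{'xyz': [470.4, 171.4, 34.6], 'confidence': 0.65}]
```

View pics/a13.png

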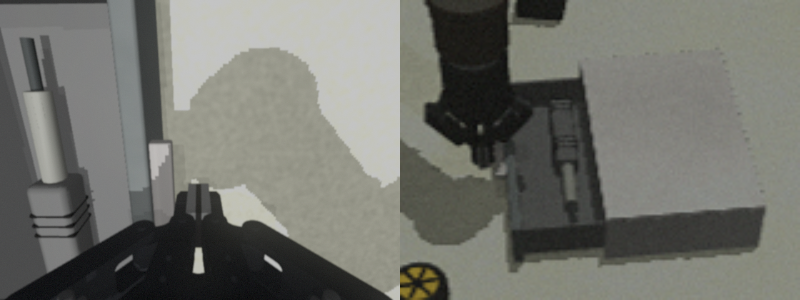

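The drawer slides with the driver at rest in it. Continuing.

Emit:
apply_moves([
  {"hand": 0, "xyz": [-0.5, 0, 0], "delta_rot": [0, 0, 0]},
  {"hand": 0, "xyz": [-1.1, 0, 0], "delta_rot": [0, 0, 0]},
  {"hand": 0, "xyz": [-1.8, 0, 0], "delta_rot": [0, 0, 0]},
  {"hand": 0, "xyz": [-2.5, 0, 0], "delta_rot": [0, 0, 0]},
  {"hand": 0, "xyz": [-3.2, 0, 0], "delta_rot": [0, 0, 0]},
  {"hand": 0, "xyz": [-3.9, 0, 0], "delta_rot": [0, 0, 0]},
  {"hand": 0, "xyz": [-4.6, 0, 0], "delta_rot": [0, 0, 0]},
  {"hand": 0, "xyz": [-5.3, 0, 0], "delta_rot": [0, 0, 0]},
  {"hand": 0, "xyz": [-6, 0, 0], "delta_rot": [0, 0, 0]},
  {"hand": 0, "xyz": [-6.7, 0, 0], "delta_rot": [0, 0, 0]},
  {"hand": 0, "xyz": [-7.2, 0, 0], "delta_rot": [0, 0, 0]},
  {"hand": 0, "xyz": [-7.5, 0, 0], "delta_rot": [0, 0, 0]},
])

```text
clock: 21.17
position: [519.0, 169.1, 56.3]
ee_rot: [0.013, 1.0, 0.001, 0.0]
contact_force: [-1.2, 1.4, -0.0]
gripper_width: 0.3
```

Emit:
apply_moves([
  {"hand": 0, "xyz": [-0.2, 0, 0], "delta_rot": [0, 0, 0]},
  {"hand": 0, "xyz": [-0.5, 0, 0], "delta_rot": [0, 0, 0]},
  {"hand": 0, "xyz": [-0.8, 0, 0], "delta_rot": [0, 0, 0]},
  {"hand": 0, "xyz": [-1, 0, 0], "delta_rot": [0, 0, 0]},
  {"hand": 0, "xyz": [-1.1, 0, 0], "delta_rot": [0, 0, 0]},
  {"hand": 0, "xyz": [-1.1, 0, 0], "delta_rot": [0, 0, 0]},
])

```text
clock: 21.67
position: [529.5, 168.8, 56.4]
ee_rot: [0.013, 1.0, 0.001, 0.0]
contact_force: [-0.9, -0.1, -0.8]
gripper_width: 0.4
```

Emit:
apply_moves([
  {"hand": 0, "xyz": [-0.15, 0, 0], "delta_rot": [0, 0, 0]},
  {"hand": 0, "xyz": [-0.3, 0, 0], "delta_rot": [0, 0, 0]},
  {"hand": 0, "xyz": [-0.45, 0, 0], "delta_rot": [0, 0, 0]},
  {"hand": 0, "xyz": [-0.6, 0, 0], "delta_rot": [0, 0, 0]},
  {"hand": 0, "xyz": [-0.6, 0, 0], "delta_rot": [0, 0, 0]},
])

```text
clock: 22.08
position: [535.6, 168.6, 56.4]
ee_rot: [0.013, 1.0, 0.001, 0.0]
contact_force: [-0.3, 0.4, 1.2]
gripper_width: 0.0
```

Emit:
apply_moves([
  {"hand": 0, "xyz": [-0.1, 0, 0], "delta_rot": [0, 0, 0]},
  {"hand": 0, "xyz": [-0.2, 0, 0], "delta_rot": [0, 0, 0]},
  {"hand": 0, "xyz": [-0.3, 0, 0], "delta_rot": [0, 0, 0]},
  {"hand": 0, "xyz": [-0.3, 0, 0], "delta_rot": [0, 0, 0]},
])

```text
clock: 22.42
position: [537.1, 168.5, 56.3]
ee_rot: [0.013, 1.0, 0.001, -0.001]
contact_force: [-5.6, 2.9, 3.4]
gripper_width: 0.0
```

Emit:
apply_moves([
  {"hand": 0, "xyz": [-0.1, 0, 0], "delta_rot": [0, 0, 0]},
  {"hand": 0, "xyz": [-0.15, 0, 0], "delta_rot": [0, 0, 0]},
  {"hand": 0, "xyz": [-0.15, 0, 0], "delta_rot": [0, 0, 0]},
])

```text
clock: 22.67
position: [537.2, 168.4, 56.3]
ee_rot: [0.013, 1.0, 0.0, -0.003]
contact_force: [-10.6, 3.5, 6.2]
gripper_width: -0.1
```

Emit:
apply_moves([
  {"hand": 0, "xyz": [0.5, 0, 0], "delta_rot": [0, 0, 0]},
  {"hand": 0, "xyz": [1.5, 0, 0], "delta_rot": [0, 0, 0]},
  {"hand": 0, "xyz": [3, 0, 0], "delta_rot": [0, 0, 0]},
  {"hand": 0, "xyz": [5, 0, 0], "delta_rot": [0, 0, 0]},
  {"hand": 0, "xyz": [8, 0, -1], "delta_rot": [0, 0, 0]},
  {"hand": 0, "xyz": [10, 0, -4], "delta_rot": [0, 0, 0]},
  {"hand": 0, "xyz": [12, 0, -8], "delta_rot": [0, 0, 0]},
  {"hand": 0, "xyz": [12, 0, -12], "delta_rot": [0, 0, 0]},
  {"hand": 0, "xyz": [12, 0, -14], "delta_rot": [0, 0, 0]},
  {"hand": 0, "xyz": [12, 0, -14], "delta_rot": [0, 0, 0]},
])

```text
clock: 23.5
position: [421.9, 173.1, 202.0]
ee_rot: [0.012, 1.0, 0.005, 0.005]
contact_force: [0.4, -0.4, 0.4]
gripper_width: 0.3
```

```bash
python3 - <<'E'
from h import *
p,r,s=cur(); print(s["contact_force"],p,s["clock"])
b=get_image("side"); t=get_image("top")
for n,j in(("s",b),("t",t)):
  for l in["drawer_front","stand","unit","wheel","battery","bottle"]: print(n,l,[(x["xyz"],x["confidence"]) for x in nets.pinpoint(j,l)[:1]])
cv2.imwrite("pics/a14.png",b["frame"])
cv2.imwrite("pics/a14b.png",cv2.resize(b["frame"][110:250,210:370],None,fx=4,fy=4))
E
```

```text
[ 0.44808231 -0.37452918  0.35953564] [421.86177102 173.07825014 202.01070267] 23.5
s drawer_front [([563.0, 168.7, 35.6], 0.7)]
s stand [([580.0, -161.0, -0.8], 0.93)]
s unit [([577.4, 169.8, -1.8], 0.82)]
s wheel [([351.7, -2.0, -2.6], 0.63)]
s battery [([549.6, 515.4, -2.4], 0.97)]
s bottle [([554.1, -477.3, 1.8], 0.62)]
t drawer_front [([564.1, 169.5, 34.1], 0.68)]
t stand [([585.0, -164.7, -2.1], 0.72)]
t unit [([573.7, 169.9, 2.1], 0.94)]
t wheel [([357.9, 1.0, -2.3], 0.96)]
t battery [([550.9, 519.5, -4.8], 0.69)]
t bottle [([553.1, -472.6, -1.8], 0.79)]
```

View pics/a14.png

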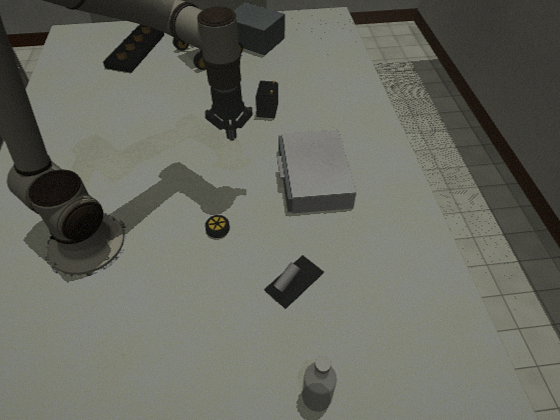

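View pics/a14b.png

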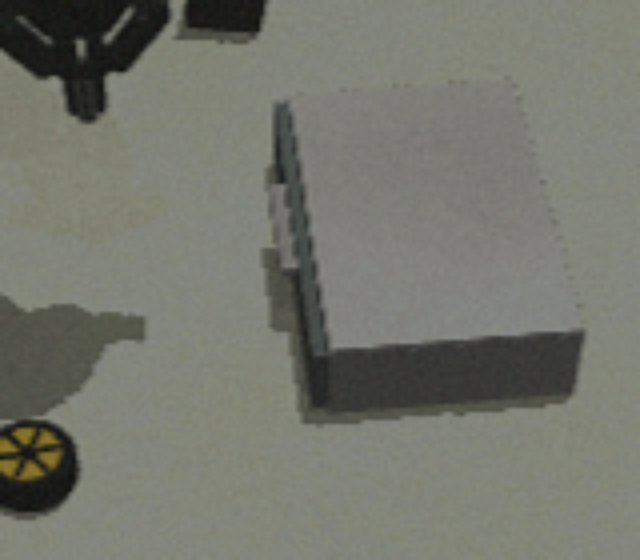

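The drawer front sits flush against the unit at (290,170), the stand is upright and unmoved at (293,280), and the arm is clear. Handing in.

```bash
python3 -c "
from bench import workorder; print(workorder.job_done())"
```

```text
the job is handed in; nothing more can be done
None
```

I drew the screwdriver about 116 mm straight out along the sleeve, laid it flat in the open drawer, pushed the drawer shut and handed the job in at about 24 s. The hand-in gives no verdict.

**Stand:** it is upright in the pictures. The position readings after the job match those from the start within the camera networks' few-millimetre error. Side-force readings stayed below about 1 N during the draw.

**Screwdriver:** after release it lay level on the drawer floor. The shoulder read as 7 mm behind and about 10 mm to one side of the floor's reference point, and the tip was inside too. I could not see it once the drawer was shut. It lay still in the pictures taken before and during the push.

**Drawer:** I pushed at about 0.1 m/s until it met a firm stop of roughly 10 N. The two cameras put the front face at x = 563 and 564 mm, against about 563 mm expected when shut.

**Bystanders and arm:** the battery, wheel and bottle read as unmoved within the same error. The arm was clear of everything at the end.

**Disagreements and corrections:**
- The nominal 30° pose did not fit the pictures, because the screwdriver drooped to about 27° in the loose sleeve. I corrected for that before drawing it out.
- Closing the gripper briefly pressed the handle down with about 3 N. I relieved that before pulling.
- The screwdriver met the drawer floor about 3 mm higher than I had calculated, with up to 9 N of contact force. I eased up 1 mm before letting go.

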